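# Hang glazed plaques on a display easel and lock them with the keeper bar

## Task

Get the display easel ready for the shop: turn the handwheel until the keeper bar's pointer stands at the lower long mark, then hang every ceramic plaque by its eye on a peg of the sloping board, one per peg, lying flat on the board with its foot down-slope. When all of them hang, turn the handwheel until the pointer stands at the upper long mark, so that the keeper's lip covers their feet. The glaze is delicate: grip the plaques gently (their description gives the limit), and leave the bowl, the spool and the cup where they are.

Things in the scene. Friction and masses are not known exactly. Their poses are not given: they have to be found in the camera images.
- board: sloping light-wood board, 230 mm up-slope x 380 mm wide x 16 mm thick, rising away from the robot at 35 degrees. Origin: centre of its underside. Axes: x up the slope, y across (to the robot's left), z out of its face; the face is at z = 16 mm. Fixed; it stands elsewhere and turned a little at each start
- peg0 (a point): right-hand brass peg (seen from the robot), 10 mm diameter, 36 mm long out of the board's face, leaning 10 degrees up-slope of the board's normal (so 25 degrees from plumb, towards the robot). This point lies on its axis, 6 mm above the face; point axes as the board's. The four pegs stand 95 mm apart, 75 mm up-slope of the board's centre
- peg1 (a point): second peg from the right, same
- peg2 (a point): third peg from the right, same
- peg3 (a point): left-hand peg, same
- keeper (a joint): travel (m) of the keeper bar up the slope, 0 to 0.060: 0.010 = pointer at the lower long mark, 0.050 = pointer at the upper long mark. It moves only by the handwheel: 20 mm per turn, clockwise seen from above raises it, anticlockwise lowers it; it stays where it is left. From mark to mark: 40 mm, 2 turns
- pointer (a point): tip of the keeper's red pointer over the white scale at the board's left edge (short ticks every 5 mm). The keeper is an aluminium bar 310 mm wide across the board below the pegs, 25 mm high; its lip reaches 22 mm up-slope of the bar, with a 21 mm gap under it for the plaques' feet
- lower_mark (a point): the lower long black mark of the scale
- upper_mark (a point): the upper long black mark of the scale
- knob_centre (a point): centre of the black upright knob on the handwheel, 18 mm diameter, 34 mm high, pinched from above; it spins freely on its pin, so the hand need not turn with it. It runs on a level circle of 45 mm radius about the wheel's axis. The wheel's rim (radius 58 mm) lies 21 to 33 mm below this point. Turning takes about 2 N at the knob
- wheel_axis (a point): point on the vertical axis of the handwheel, at the height of the knob's centre. The wheel is a steel three-spoke wheel on a grey gear box 75 mm square, right of the board, 320 mm from its middle
- plaque0_centre (a point): centre of a glazed white-and-blue ceramic plaque, 116 x 44 x 12 mm, 0.13 kg, lying flat on the counter at the start; both faces alike. Axes: x along its length towards the eye, y across the 44 mm width, z through the thickness. Gripping with 20 to 30 N holds it; over 60 N on a finger would crack it. Three or four plaques are there: None if absent
- plaque1_centre (a point): the second plaque, alike
- plaque2_centre (a point): the third plaque, alike
- plaque3_centre (a point): the fourth plaque, alike
- plaque0_eye (a point): centre of the plaque's eye, a round through hole of 22 mm diameter, 36 mm from the plaque's centre along its x, half-way through the thickness
- plaque1_eye (a point): eye of the second plaque
- plaque2_eye (a point): eye of the third plaque
- plaque3_eye (a point): eye of the fourth plaque
- bowl: bystander: blue ceramic bowl, 100 mm wide, 50 mm high; origin under its middle
- spool: bystander: red thread spool standing up, 48 mm wide, 70 mm high; origin under its middle
- cup: bystander: brass cup, 54 mm wide, 55 mm high; origin under its middle
Not all that is in view belongs to the job. Leave any black look-alike of the part that bears plaque1_centre alone.

How it is judged:
On the way, in this order (a step that is already met when the one before it is completed fails the run):
1. the keeper is lowered to the lower long mark (value of joint keeper between 0.007 and 0.013 m), for 0.3 s.
2. every plaque hangs by its eye on a peg, flat on the board, foot down-slope, let go ((distance between plaque0_eye and peg0 below 0.01 m or distance between plaque0_eye and peg1 below 0.01 m or distance between plaque0_eye and peg2 below 0.01 m or distance between plaque0_eye and peg3 below 0.01 m) and angle between the z axis of each of plaque0_centre, plaque1_centre, plaque2_centre, plaque3_centre and the z axis of board, either way round below 0.2 rad and angle between the x axis of each of plaque0_centre, plaque1_centre, plaque2_centre, plaque3_centre and the x axis of board, either way round below 0.5 rad and x of each of plaque0_centre, plaque1_centre, plaque2_centre, plaque3_centre in the frame of board below 0.062 m and (distance between plaque1_eye and peg0 below 0.01 m or distance between plaque1_eye and peg1 below 0.01 m or distance between plaque1_eye and peg2 below 0.01 m or distance between plaque1_eye and peg3 below 0.01 m) and (distance between plaque2_eye and peg0 below 0.01 m or distance between plaque2_eye and peg1 below 0.01 m or distance between plaque2_eye and peg2 below 0.01 m or distance between plaque2_eye and peg3 below 0.01 m) and (distance between plaque3_eye and peg0 below 0.01 m or distance between plaque3_eye and peg1 below 0.01 m or distance between plaque3_eye and peg2 below 0.01 m or distance between plaque3_eye and peg3 below 0.01 m) and contact force between the fingers and plaque0 below 0.5 N and contact force between the fingers and plaque1 below 0.5 N and contact force between the fingers and plaque2 below 0.5 N and contact force between the fingers and plaque3 below 0.5 N), for 0.3 s.
3. the keeper is raised to the upper long mark (value of joint keeper between 0.047 and 0.053 m), for 0.3 s.
At the end, for the whole second after the job is handed in: Pointer within 3 mm of the upper long mark; every plaque present has a peg of its own through its eye (eye centre within 10 mm of the peg point), lies flat on the board (0.2 rad), along the slope within 0.5 rad, foot down-slope (all of step 3 and (distance between plaque0_eye and peg0 below 0.01 m or distance between plaque0_eye and peg1 below 0.01 m or distance between plaque0_eye and peg2 below 0.01 m or distance between plaque0_eye and peg3 below 0.01 m) and angle between the z axis of each of plaque0_centre, plaque1_centre, plaque2_centre, plaque3_centre and the z axis of board, either way round below 0.2 rad and angle between the x axis of each of plaque0_centre, plaque1_centre, plaque2_centre, plaque3_centre and the x axis of board, either way round below 0.5 rad and x of each of plaque0_centre, plaque1_centre, plaque2_centre, plaque3_centre in the frame of board below 0.062 m and (distance between plaque1_eye and peg0 below 0.01 m or distance between plaque1_eye and peg1 below 0.01 m or distance between plaque1_eye and peg2 below 0.01 m or distance between plaque1_eye and peg3 below 0.01 m) and (distance between plaque2_eye and peg0 below 0.01 m or distance between plaque2_eye and peg1 below 0.01 m or distance between plaque2_eye and peg2 below 0.01 m or distance between plaque2_eye and peg3 below 0.01 m) and (distance between plaque3_eye and peg0 below 0.01 m or distance between plaque3_eye and peg1 below 0.01 m or distance between plaque3_eye and peg2 below 0.01 m or distance between plaque3_eye and peg3 below 0.01 m)); the robot touches nothing.
It fails at once if a plaque is squeezed with more than 60 N on a finger (120 N over both fingers) (contact force between the fingers and plaque0 above 120 N or contact force between the fingers and plaque1 above 120 N or contact force between the fingers and plaque2 above 120 N or contact force between the fingers and plaque3 above 120 N).
It fails at once if the bowl, spool or cup is shifted by more than 30 mm (distance of any of bowl, spool, cup from where it was at the start of the episode above 0.03 m).
Of plaque0, plaque1, plaque2, plaque3 only 3 to 4 are there at a start; the rules pass over those that are not, and their reading is None.
At some moment in a run one of plaque0, plaque1, plaque2, plaque3 may be knocked a few centimetres aside while the robot is not near it.
Once in a run the grip may slacken for a moment while it holds something.
It also fails if it takes over 210 s, if anything falls off the work surface, if the arm or the gripper's body presses on something with over 40 N, if the wrist force passes 120 N, or if a joint passes its speed limit or range.

## Robot

A 6-joint arm with a two-finger parallel gripper is mounted at the origin on the work surface. World frame = base frame: x ahead of the robot, y to its left, z up, the work surface at z = 0. Lengths are in m, angles in rad, forces in N, time in s.
With the tool pointing down it reaches from about 0.425 to 0.95 m from the base axis. Payload 3.5 kg.
Tool frame: the origin (TCP) lies between the finger pads; the fingertips stand 14 mm ahead of it and the grasp point (between the pads) lies 5 mm behind it; z points along the fingers, y is the direction in which the jaws open and shut (so a half turn about z gives the same grasp; the last joint's range is limited). The gripper opens to 85 mm and grips with 20 to 120 N. Pads are 22 mm wide; open, the fingers measure 114 mm over their backs; the gripper's body (76 mm by 85 mm) begins 54 mm behind the grasp point. The pads swing forward as they close: fully open they stand 13 mm farther back than shut.
Start: joints at [-1.269, 0.286, 1.577, -0, 1.279, -0.15], TCP at [0.295, -0.607, 0.245] pointing down, gripper open.
Joint ranges: [-2.77, 2.77], [-0.9, 2.22], [0.21, 2.48], [-1.53, 4.67], [0.24, 2.81], [-2.84, 2.84]. Speed limits (rad/s): [2.79, 2.79, 3.14, 3.14, 3.14, 3.14].

## Interface

Orientations are given as a unit quaternion [x, y, z, w].
In Python, from plant import ctrl gives the robot as it stands. The module is installed in compiled form; this text tells all that it offers.
- The arm moves only by the tool servo_tool, never from a script. Its argument "increments" is text: rows parted by semicolons, each of 7 numbers parted by spaces: the turn, a rotation vector about the tool's x, y, z in rad, then the shift along the tool's x, y, z in cm, then the finger opening in cm, from 0 to 8.54. In form: ax ay az dx dy dz claw; .... A call has 1 to 10 rows; each row is the pose to reach, as a shift and turn from the pose commanded when the call began, along the tool's axes at that moment; what a row does not reach only later rows make up. A row lasts 1/12 s, in which the tool goes at most 41.7 mm and 7.16 degrees, less where a joint would pass 70% of its speed; a pose out of reach is approached as far as the arm can. A call with a gripper value outside its range is refused whole. The fingers move at their own pace and stop on an object; "grip_force" is the grip in N (left out, the last holds). Time passes only in rows, so rows that repeat a pose let the fingers close. It gives the time, the measured TCP pose, the force and the opening at its end, in the units of the state.
- ctrl.get_state(): the state, without advancing time (a new reading comes with each control period).
- ctrl.read_camera(name): name is "side" or "top" or "wrist"; returns (picture, depth): 400x640x3 uint8, red, green, blue; 400x640 float32, m along the optical axis (not along the pixel's ray), 0 where there is no reading.
- ctrl.camera_info(name): a dict with "camera_matrix" (3x3 intrinsics, pixels), "world_to_cam" (4x4, takes a point from world to camera coordinates). Camera axes: x right, y down, z forward; pixel columns grow to the right and rows downward; lengths in m; the calibration is good to about 2 mm. A picture is of the moment at which its call begins: read the wrist's pose just before it. camera_info takes no time and is no camera call; for the wrist camera it gives the pose at the moment of the call.
- ctrl.sign_off(): hands the job in, once; it reports no verdict.
The state is a dict: "time": time; "qpos": joint angles; "dq": joint speeds; "joint_efforts": joint torques, N m; "eef_pos": TCP position; "tcp_rot": TCP orientation; "contact_force": force on the tool from outside, world axes, zero at the start; "wrist_torque": the same for the moment, N m; "opening": opening from 0.0 (shut) to 1.0 (fully open).
Only numpy, scipy, OpenCV 4.12 (cv2) and the standard library are available. Lean on these libraries where they do the work, as an engineer would, in place of code of your own. Each camera call takes 0.05 s, during which the arm holds its last target.

## Working session

There is one attempt and no reset: what is moved stays moved. The work goes in short steps, Python scripts to look and compute and a tool call to move; the robot and the scene stay as the last step left them, time stands still between calls to the robot, and variables do not carry over. Pictures are saved under pics/ and viewed, and the job is handed in when it is done.

Besides the shell and the picture viewer there is one more tool, called by a JSON object that holds its "api" and its "payload", one argument or row to a line. servo_tool: Moves the arm, as the interface text tells. Its arguments: {"type":"object","properties":{"increments":{"type":"string"},"grip_force":{"type":"number"}},"required":["increments"]}

```bash
mkdir -p pics
cat > h.py <<'E'
import numpy as np, cv2
from plant import ctrl
def snap(n,f):
    i=ctrl.camera_info(n); p,d=ctrl.read_camera(n)
    cv2.imwrite('pics/'+f+'.png',p[:,:,::-1]); np.savez('pics/'+f+'.npz',p=p,d=d,K=i['camera_matrix'],T=i['world_to_cam']); return p,d,i
E
python3 - <<'E'
from h import *
s=ctrl.get_state(); print(s)
for n in ['side','top','wrist']:
    p,d,i=snap(n,n+'0'); print(n,i)
E
```

```text
{'time': 0.0, 'qpos': array([-1.26899185e+00,  2.87234951e-01,  1.57817889e+00, -3.80189225e-05,
        1.27859805e+00, -1.50018333e-01]), 'dq': array([-0.0005526 , -0.00038066, -0.00109091, -0.00276464, -0.00116636,
        0.00160697]), 'joint_efforts': array([ 3.11303556e-04, -4.05981946e+01, -2.92624962e+01, -1.30788753e-04,
        5.81579137e-03,  1.07829425e-06]), 'eef_pos': array([ 0.29452874, -0.60665761,  0.24389992]), 'tcp_rot': array([ 9.74588417e-01,  2.23999896e-01, -1.09857965e-04, -1.20475313e-03]), 'contact_force': array([-1.00727361,  0.16507192, -0.14999542]), 'wrist_torque': array([0.00068105, 0.02074463, 0.01531831]), 'opening': 0.9987768162065355}
side {'camera_matrix': array([[469.85066063,   0.        , 311.11907436],
       [  0.        , 469.85066063, 204.97936714],
       [  0.        ,   0.        ,   1.        ]]), 'world_to_cam': array([[-0.78523274, -0.61918627, -0.00423177,  0.40759248],
       [-0.33605515,  0.43189492, -0.83697892,  0.206659  ],
       [ 0.52007353, -0.65580115, -0.54721877,  1.32185913],
       [ 0.        ,  0.        ,  0.       
[... 198 characters left out ...]
orld_to_cam': array([[-0.02077341, -0.99971755,  0.01154493,  0.12386242],
       [-0.99496199,  0.01953905, -0.09833042,  0.45077331],
       [ 0.09807707, -0.01352942, -0.99508685,  1.26553356],
       [ 0.        ,  0.        ,  0.        ,  1.        ]])}
wrist {'camera_matrix': array([[359.38354484,   0.        , 323.68426716],
       [  0.        , 359.38354484, 197.72236577],
       [  0.        ,   0.        ,   1.        ]]), 'world_to_cam': array([[ 0.43581097, -0.9000352 , -0.00233259, -0.67396263],
       [-0.85774492, -0.41611569,  0.3018632 , -0.03850057],
       [-0.27265813, -0.12955452, -0.9533484 ,  0.37985805],
       [ 0.        ,  0.        ,  0.        ,  1.        ]])}
```

View pics/top0.png

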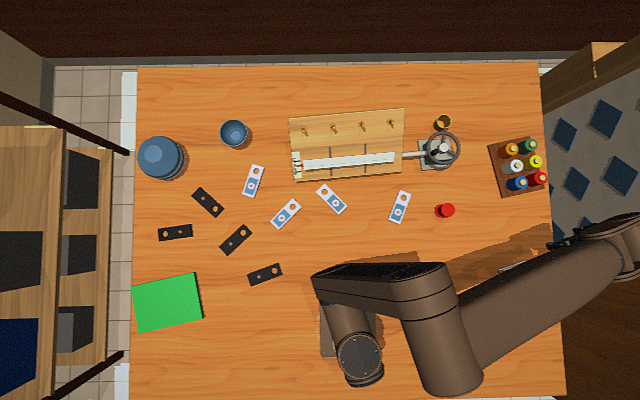

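View pics/side0.png

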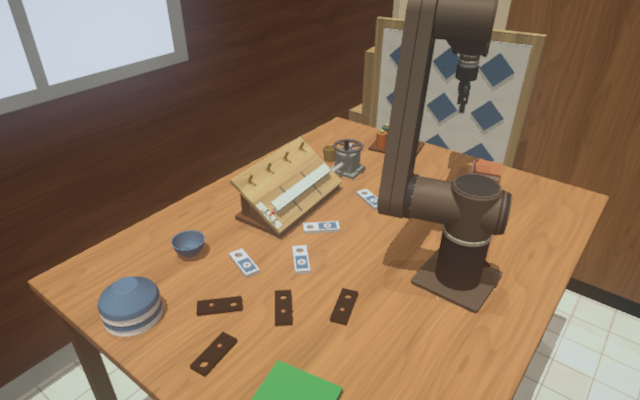

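View pics/wrist0.png

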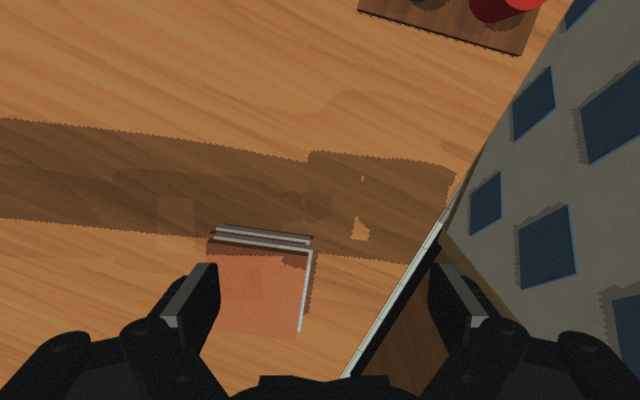

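The top view shows four white-and-blue plaques at (253,180), (286,213), (331,199) and (399,206). The four black look-alikes on the left at (208,202), (236,240), (175,232) and (265,274) must stay untouched. I'll confirm this in enlarged crops.

```bash
cat >> h.py <<'E'
def load(f):
    z=np.load('pics/'+f+'.npz'); return z['p'],z['d'],z['K'],z['T']
def ray(K,T,u,v):
    R=T[:3,:3]; c=-R.T@T[:3,3]; r=R.T@np.array([(u-K[0,2])/K[0,0],(v-K[1,2])/K[1,1],1.]); return c,r
def onz(K,T,u,v,z):
    c,r=ray(K,T,u,v); return c+r*(z-c[2])/r[2]
def cloud(d,K,T):
    v,u=np.mgrid[:d.shape[0],:d.shape[1]]
    P=np.stack([(u-K[0,2])/K[0,0]*d,(v-K[1,2])/K[1,1]*d,d],-1)
    return (P-T[:3,3])@T[:3,:3]
def proj(K,T,P):
    q=T[:3,:3]@np.asarray(P)+T[:3,3]; return K[0,0]*q[0]/q[2]+K[0,2],K[1,1]*q[1]/q[2]+K[1,2]
E
python3 - <<'E'
from h import *
p,d,K,T=load('top0')
cv2.imwrite('pics/crop_t.png',cv2.resize(p[100:240,220:480,::-1],None,fx=3,fy=3,interpolation=cv2.INTER_CUBIC))
p2,d2,K2,T2=load('side0')
cv2.imwrite('pics/crop_s.png',cv2.resize(p2[120:290,180:400,::-1],None,fx=3.4,fy=3.4,interpolation=cv2.INTER_CUBIC))
C=cloud(d,K,T)
print('table z',np.median(C[200:330,210:230,2]))
hsv=cv2.cvtColor(p,cv2.COLOR_RGB2HSV)
m=((hsv[...,1]<60)&(hsv[...,2]>140))|((hsv[...,0]>95)&(hsv[...,0]<125)&(hsv[...,1]>70)&(hsv[...,2]>90))
m[:, :225]=0;m[:,430:]=0;m[:160]=0;m[235:]=0
m=cv2.morphologyEx(m.astype(np.uint8),cv2.MORPH_CLOSE,np.ones((5,5)))
cs,_=cv2.findContours(m,cv2.RETR_EXTERNAL,cv2.CHAIN_APPROX_NONE)
for c in cs:
    if cv2.contourArea(c)>100:
        c3=np.array([onz(K,T,u+.0,v+.0,.012)[:2] for u,v in c[:,0]],np.float32)
        print(cv2.minAreaRect(c[:,0].astype(np.float32)), cv2.minAreaRect(c3))
for n,u,v in [('bowl',234,132),('spool',445,210),('cup',443,122),('hub',439,151)]:
    print(n,C[v,u],d[v,u])
E
```

```text
table z 0.0006686850226152656
((285.5, 213.50001525878906), (12.727922439575195, 32.52690887451172), 45.0) ((0.3922288417816162, 0.20997819304466248), (0.04509958252310753, 0.11473800241947174), 44.1642951965332)
((399.36083984375, 206.5618438720703), (13.28222370147705, 32.379913330078125), 21.037511825561523) ((0.40884020924568176, -0.19521880149841309), (0.047034237533807755, 0.11634059250354767), 66.49124908447266)
((331.25, 198.75001525878906), (32.52690887451172, 12.020814895629883), 45.0) ((0.4414237439632416, 0.04677220806479454), (0.11579398065805435, 0.04312357306480408), 43.65387725830078)
((252.5500030517578, 180.3499755859375), (12.64910888671875, 32.57145690917969), 18.434947967529297) ((0.5131409168243408, 0.32576698064804077), (0.04530459642410278, 0.11650507152080536), 71.30437469482422)
((343.0, 168.5), (17.0, 100.0), 90.0) ((0.5494846701622009, 0.001046791672706604), (0.36019814014434814, 0.061693284660577774), 88.94075012207031)
bowl [0.69284267 0.39383408 0.0027332 ] 1.3254374
spool [ 0.39024417 -0.33696237  0.0661661 ] 1.2425255
cup [ 0.71548775 -0.37013767  0.00763967] 1.3331121
hub [ 0.58721994 -0.31406345  0.10283959] 1.2250412
```

View pics/crop_t.png

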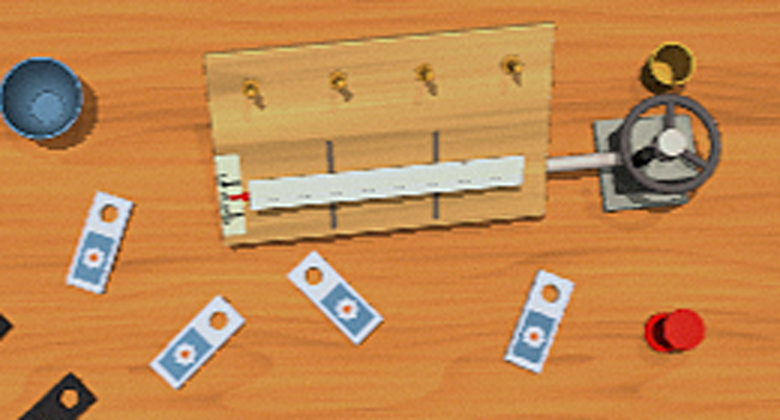

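View pics/crop_s.png

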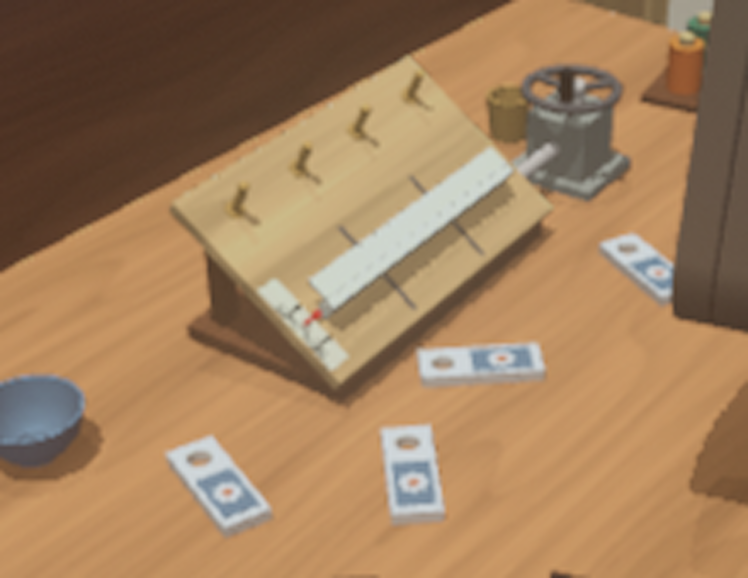

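Run:
```python
from h import *
for f,box in (('top0',(95,200,280,415)),('side0',(130,240,220,350))):
    p,d,K,T=load(f); C=cloud(d,K,T)
    hsv=cv2.cvtColor(p,cv2.COLOR_RGB2HSV)
    a,b,c,e=box
    P=C[a:b,c:e].reshape(-1,3); P=P[(P[:,2]>.03)]
    # RANSAC plane
    rng=np.random.default_rng(0); best=0
    for _ in range(400):
        q=P[rng.choice(len(P),3,False)]; n=np.cross(q[1]-q[0],q[2]-q[0]); n/=np.linalg.norm(n)+1e-12
        i=np.abs((P-q[0])@n)<.003
        if i.sum()>best: best=i.sum(); I=i
    Q=P[I]; m=Q.mean(0); n=np.linalg.svd(Q-m,full_matrices=False)[2][2]; n*=np.sign(n[2])
    yaw=np.arctan2(-n[1],-n[0]); print(f,'n',n,'tilt',np.degrees(np.arccos(n[2])),'yaw',np.degrees(yaw),'off',n@m,best)
```

```text
top0 n [-0.56819052 -0.04698342  0.82155468] tilt 34.75927258327276 yaw 4.727008137998938 off -0.2656692796019017 4989
side0 n [-0.5736945  -0.045728    0.81779189] tilt 35.13563992527984 yaw 4.557292460604293 off -0.26874731235810506 3495
```

Run:
```python
from h import *
t=np.radians(35);y=np.radians(4.65)
ex=np.array([np.cos(y)*np.cos(t),np.sin(y)*np.cos(t),np.sin(t)]);ey=np.array([-np.sin(y),np.cos(y),0]);ez=np.cross(ex,ey)
for f,off in (('top0',-.2660),('side0',-.2682)):
    p,d,K,T=load(f); C=cloud(d,K,T)
    # rectify face plane at 1mm/px ; s along ex, w along ey, relative to foot point
    p0=ez*off; p0=p0+0  # point on plane
    ref=np.array([.6,0,0]); ref=ref+ez*(off-ref@ez); 
    H=[]
    src=[];dst=[]
    for s,w in [(-.15,-.25),(-.15,.25),(.2,-.25),(.2,.25)]:
        src.append(proj(K,T,ref+s*ex+w*ey)); dst.append(((.25-w)*1400,(.2-s)*1400))
    H=cv2.getPerspectiveTransform(np.float32(src),np.float32(dst))
    im=cv2.warpPerspective(p,H,(700,490),flags=cv2.INTER_CUBIC)
    cv2.imwrite(f'pics/rect_{f}.png',im[:,:,::-1]); print(ref,ex,ey,ez)
```

```text
[ 0.55597249 -0.00358104  0.06308545] [0.81645582 0.06640763 0.57357644] [-0.08106875  0.99670851  0.        ] [-0.57168852 -0.04649912  0.81915204]
[ 0.5572302  -0.00347874  0.06128331] [0.81645582 0.06640763 0.57357644] [-0.08106875  0.99670851  0.        ] [-0.57168852 -0.04649912  0.81915204]
```

View pics/rect_top0.png

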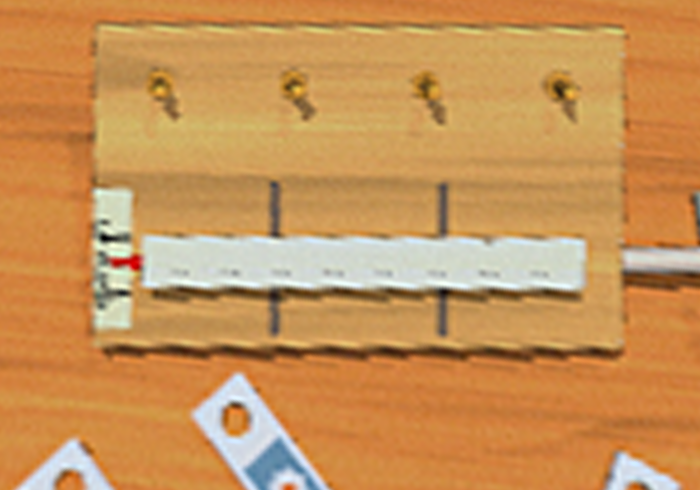

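View pics/rect_side0.png

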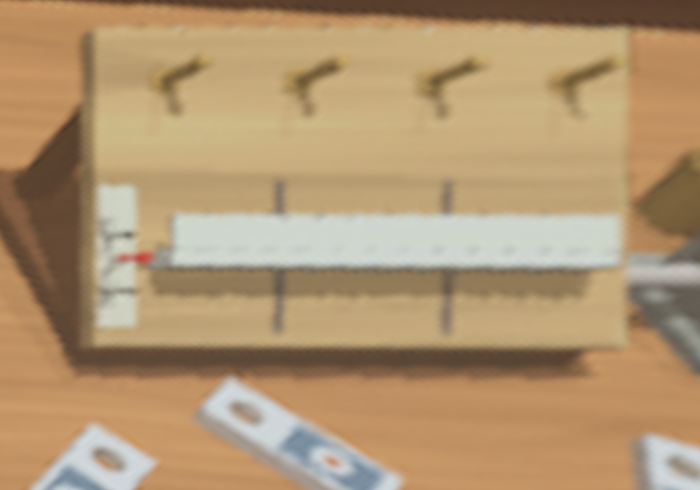

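Run:
```python
from h import *
for f,(a,b,c,e) in (('top0',(128,175,415,468)),('side0',(125,185,325,375))):
    p,d,K,T=load(f); C=cloud(d,K,T)[a:b,c:e].reshape(-1,3); col=p[a:b,c:e].reshape(-1,3).astype(int)
    h=np.histogram(C[:,2],np.arange(.05,.18,.005)); print(f,list(zip(h[1].round(3),h[0])))
    v,u=np.mgrid[a:b,c:e]; uv=np.stack([u,v],-1).reshape(-1,2)
    i=(C[:,2]>.104)&(C[:,2]<.16)&(np.hypot(C[:,0]-.59,C[:,1]+.32)<.09)
    for k in np.where(i)[0][:70]: print(uv[k],C[k].round(3),col[k])
    cv2.imwrite(f'pics/wh_{f}.png',cv2.resize(p[a:b,c:e,::-1],None,fx=9,fy=9,interpolation=cv2.INTER_CUBIC))
```

```text
top0 [(np.float64(0.05), np.int64(44)), (np.float64(0.055), np.int64(5)), (np.float64(0.06), np.int64(4)), (np.float64(0.065), np.int64(7)), (np.float64(0.07), np.int64(9)), (np.float64(0.075), np.int64(21)), (np.float64(0.08), np.int64(180)), (np.float64(0.085), np.int64(60)), (np.float64(0.09), np.int64(5)), (np.float64(0.095), np.int64(6)), (np.float64(0.1), np.int64(68)), (np.float64(0.105), np.int64(272)), (np.float64(0.11), np.int64(137)), (np.float64(0.115), np.int64(6)), (np.float64(0.12), np.int64(7)), (np.float64(0.125), np.int64(0)), (np.float64(0.13), np.int64(4)), (np.float64(0.135), np.int64(3)), (np.float64(0.14), np.int64(6)), (np.float64(0.145), np.int64(17)), (np.float64(0.15), np.int64(2)), (np.float64(0.155), np.int64(0)), (np.float64(0.16), np.int64(0)), (np.float64(0.165), np.int64(0)), (np.float64(0.17), np.int64(0))]
[440 131] [ 0.656 -0.321  0.104] [85 61 39]
[441 131] [ 0.654 -0.322  0.111] [90 64 52]
[442 131] [ 0.655 -0.327  0.106] [91 76 66]
[443 131] [ 0.655 -0.33   0.106] [82 69 59]
[444 131] [ 0.653 -0.331  0.113] [85 68 60]
[445 131] [ 0.654 -0.335  0
[... 6281 characters left out ...]
 49]
[349 141] [ 0.571 -0.293  0.148] [87 70 58]
[353 141] [ 0.606 -0.373  0.108] [89 80 73]
[354 141] [ 0.604 -0.377  0.107] [97 89 83]
[355 141] [ 0.603 -0.383  0.105] [104  95  90]
[356 141] [ 0.594 -0.376  0.11 ] [111 103  98]
[357 141] [ 0.591 -0.378  0.11 ] [119 109 102]
[358 141] [ 0.587 -0.38   0.11 ] [133 114  99]
[359 141] [ 0.584 -0.382  0.111] [157 123  96]
[360 141] [ 0.584 -0.39   0.108] [178 134  93]
[335 142] [ 0.649 -0.313  0.114] [129 113 101]
[336 142] [ 0.643 -0.311  0.116] [114 106 101]
[337 142] [ 0.643 -0.318  0.113] [104  95  89]
[338 142] [ 0.645 -0.329  0.109] [106  98  92]
[339 142] [ 0.642 -0.33   0.109] [113 105 100]
[340 142] [ 0.638 -0.332  0.11 ] [108 100  95]
```

View pics/wh_top0.png

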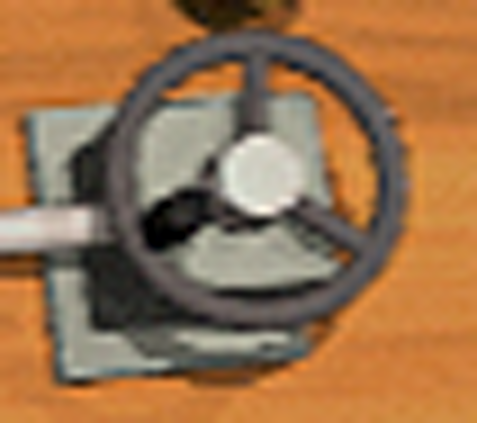

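View pics/wh_side0.png

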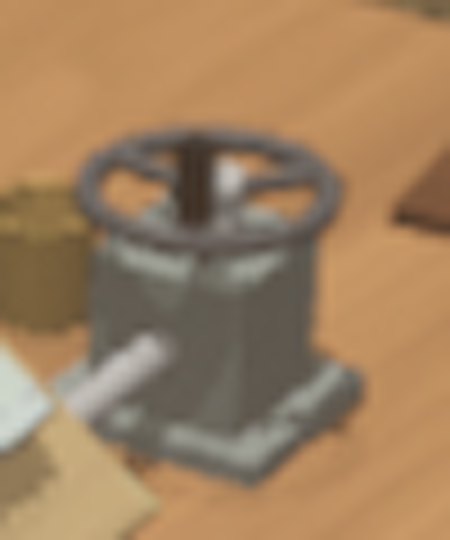

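Run:
```python
from h import *
p,d,K,T=load('top0');C=cloud(d,K,T)
print('axis',onz(K,T,443.1,147.4,.110))
i=(C[...,2]>.135)&(C[...,2]<.16); i[:125]=0;i[180:]=0;i[:,:415]=0;i[:,470:]=0
print('knob top',C[i].mean(0), C[i].min(0),C[i].max(0), np.argwhere(i).mean(0))
j=(np.abs(C[...,2]-.109)<.004);j[:125]=0;j[180:]=0;j[:,:415]=0;j[:,470:]=0
P=C[j]; P=P[(np.hypot(P[:,0]-.594,P[:,1]+.33)>.045)]
A=np.c_[2*P[:,:2],np.ones(len(P))]; s=np.linalg.lstsq(A,(P[:,:2]**2).sum(1),rcond=None)[0]; print('fit axis',s[:2],np.sqrt(s[2]+s[:2]@s[:2]))
p,d,K,T=load('side0');C=cloud(d,K,T)
i=(C[...,2]>.13)&(C[...,2]<.16); i[:125]=0;i[180:]=0;i[:,:325]=0;i[:,375:]=0
print('knob side',C[i].mean(0))
# board axis prediction
y=np.radians(4.5);t=np.radians(35)
ex=np.array([np.cos(y)*np.cos(t),np.sin(y)*np.cos(t),np.sin(t)]);ey=np.array([-np.sin(y),np.cos(y),0]);ez=np.cross(ex,ey)
fc=np.array([.5566,-.0035,.0622])+.066*ex-.0072*ey
print('face centre',fc,'-320 ey',fc-.32*ey)
for k in range(4):
    P=fc+.075*ex+(-.1425+.095*k)*ey+.006*ez; print('peg',k,P, 'top pix',P)
```

```text
axis [ 0.59766173 -0.32585436  0.11      ]
knob top [ 0.57746606 -0.28603914  0.14553166] [ 0.56997289 -0.295045    0.136369  ] [ 0.58524495 -0.27854833  0.150112  ] [151.21428571 435.28571429]
fit axis [ 0.59733031 -0.32749642] 0.052201934958067055
knob side [ 0.57654555 -0.28620075  0.14201784]
face centre [ 0.61106228 -0.00643599  0.10005604] -320 ey [ 0.63616919 -0.32544954  0.10005604]
peg 0 [ 0.68005887 -0.14394648  0.14798919] top pix [ 0.68005887 -0.14394648  0.14798919]
peg 1 [ 0.67260525 -0.04923933  0.14798919] top pix [ 0.67260525 -0.04923933  0.14798919]
peg 2 [0.66515164 0.04546781 0.14798919] top pix [0.66515164 0.04546781 0.14798919]
peg 3 [0.65769802 0.14017496 0.14798919] top pix [0.65769802 0.14017496 0.14798919]
```

```bash
cat >> h.py <<'E'
from scipy.spatial.transform import Rotation as Ro
def cur():
    s=ctrl.get_state(); return np.array(s['eef_pos']),Ro.from_quat(s['tcp_rot']),s
def plan(P,R=None,claw=None,base=None):
    p,r,s=base if base is not None else cur()
    if R is None: R=r
    rv=(r.inv()*R).as_rotvec(); d=r.inv().apply(np.asarray(P)-p)*100
    row='%.3f %.3f %.3f %.2f %.2f %.2f'%(*rv,*d)
    if base is None:
        n=max(np.linalg.norm(d)/4.17,np.degrees(np.linalg.norm(rv))/7.16); print('t %.2f pos'%s['time'],p.round(4),'op %.3f'%s['opening'],'F',s['contact_force'].round(1),'rows>=%.1f'%n)
    print(row); return row
def down(yaw): # tool pointing down, tool y axis (jaw) along world heading yaw
    y=np.array([np.cos(yaw),np.sin(yaw),0]); z=np.array([0,0,-1.]); x=np.cross(y,z); return Ro.from_matrix(np.c_[x,y,z])
E
python3 - <<'E'
from h import *
p,r,s=cur(); print(r.as_matrix().round(3))
plan([.577,-.286,.245],down(np.radians(-64)))
E
```

```text
[[ 0.9    0.437 -0.001]
 [ 0.437 -0.9    0.002]
 [ 0.    -0.002 -1.   ]]
t 0.15 pos [ 0.2946 -0.6068  0.2442] op 1.001 F [ 0.1  0.5 -0.3] rows>=10.2
-0.002 -0.000 -0.002 39.41 -16.53 -0.03
```

{"api": "servo_tool", "payload": {
  "increments": "0 0 0 4 -1.7 0 8.5; 0 0 0 8 -3.4 0 7; 0 0 0 12 -5 0 6; 0 0 0 16 -6.7 0 5; 0 0 0 20 -8.4 0 5; 0 0 0 24 -10 0 5; 0 0 0 28 -11.7 0 5; 0 0 0 32 -13.4 0 5; 0 0 0 36 -15 0 5; 0 0 0 39.4 -16.5 0 5",
  "grip_force": 40
}}

```text
time: 0.98
eef_pos: [0.5712, -0.2929, 0.245]
tcp_rot: [0.975, 0.224, -0.0, -0.0]
contact_force: [0.4, -0.2, -0.0]
opening: 0.585
```

{"api": "servo_tool", "payload": {
  "increments": "0 0 0 0 0 0 5; 0 0 0 0 0 0 5; 0 0 0 0 0 0 5"
}}

```text
time: 1.23
eef_pos: [0.57, -0.2947, 0.2449]
tcp_rot: [0.975, 0.224, -0.0, -0.0]
contact_force: [-0.4, -1.1, 0.1]
opening: 0.588
```

Run:
```python
from h import *
plan([.577,-.286,.21])
p,d,i=snap('wrist','w1')
```

```text
t 1.23 pos [ 0.57   -0.2947  0.2449] op 0.588 F [-0.4 -1.1  0.1] rows>=0.9
0.000 0.000 0.000 1.01 -0.48 3.49
```

View pics/w1.png

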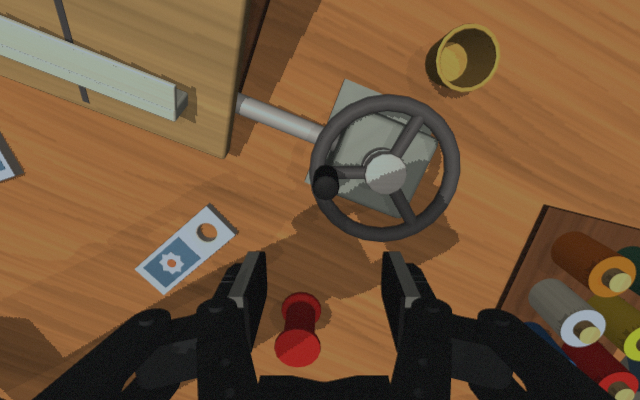

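Run:
```python
from h import *
p,d,K,T=load('w1');C=cloud(d,K,T)
w=p[90:250,290:480]
g=cv2.cvtColor(p,cv2.COLOR_RGB2GRAY)
j=(np.abs(C[...,2]-.109)<.005);j[:85]=0;j[250:]=0;j[:,:300]=0;j[:,470:]=0
P=C[j]; P=P[(np.hypot(P[:,0]-.5975,P[:,1]+.3265)>.045)]
A=np.c_[2*P[:,:2],np.ones(len(P))]; s=np.linalg.lstsq(A,(P[:,:2]**2).sum(1),rcond=None)[0]; print('fit axis',s[:2],np.sqrt(s[2]+s[:2]@s[:2]),np.median(P[:,2]))
i=(C[...,2]>.13)&(C[...,2]<.16); i[:140]=0;i[220:]=0;i[:,:300]=0;i[:,400:]=0
print(C[i].mean(0),np.percentile(C[i][:,2],[50,95]),i.sum()); k=i&(C[...,2]>.142); print('top',C[k].mean(0),C[k].min(0),C[k].max(0),k.sum(),np.argwhere(k).mean(0))
```

```text
fit axis [ 0.60142295 -0.32867843] 0.051652246939452015 0.10960655305277432
[ 0.58377317 -0.28912195  0.14619111] [0.14789398 0.14935448] 668
top [ 0.58304263 -0.28953585  0.14786279] [ 0.57338751 -0.29907489  0.14216766] [ 0.59122798 -0.28119478  0.15047855] 571 [185.82311734 325.21541156]
```

Run:
```python
from h import *
plan([.582,-.289,.134])
```

```text
t 1.28 pos [ 0.5696 -0.2954  0.2449] op 0.583 F [-0.  -1.  -0.4] rows>=2.7
0.000 0.000 0.000 1.40 -0.03 11.09
```

{"api": "servo_tool", "payload": {
  "increments": "0 0 0 1.4 0 2 5; 0 0 0 1.4 0 5 5; 0 0 0 1.4 0 8.5 5; 0 0 0 1.4 0 11.1 5; 0 0 0 1.4 0 11.1 5; 0 0 0 1.4 0 11.1 1; 0 0 0 1.4 0 11.1 1; 0 0 0 1.4 0 11.1 1; 0 0 0 1.4 0 11.1 1;  0 0 0 1.4 0 11.1 1",
  "grip_force": 40
}}

```text
time: 2.12
eef_pos: [0.5837, -0.2893, 0.1374]
tcp_rot: [0.975, 0.224, 0.001, 0.001]
contact_force: [-2.6, 0.7, 6.3]
opening: 0.195
```

Run:
```python
from h import *
p,r,s=cur(); print(s)
p,d,i=snap('wrist','w2')
```

```text
{'time': 2.1167, 'qpos': array([-6.15637364e-01,  3.36565301e-01,  1.72037960e+00, -9.01015147e-05,
        1.08126679e+00,  5.03435078e-01]), 'dq': array([ 0.00365052,  0.00078013, -0.00059393,  0.00173417, -0.00486385,
       -0.00062581]), 'joint_efforts': array([-5.02466653e-01, -3.64858103e+01, -2.55818832e+01, -3.55299341e-02,
       -7.85340630e-01, -4.99658563e-03]), 'eef_pos': array([ 0.58372783, -0.28932835,  0.13744753]), 'tcp_rot': array([0.97459532, 0.22396676, 0.00109677, 0.00128702]), 'contact_force': array([-2.59157413,  0.67453634,  6.32174855]), 'wrist_torque': array([ 0.35381017,  0.43844963, -0.03093337]), 'opening': 0.1947523191336969}
```

View pics/w2.png

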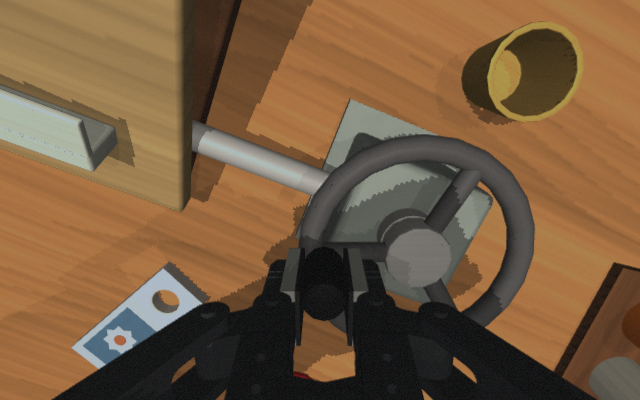

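```bash
cat >> h.py <<'E'
def arc(axis,step,n,dz=0,claw=1):
    p,r,s=cur(); v=p[:2]-axis; a0=np.arctan2(v[1],v[0]); print('r',np.hypot(*v),'ang',np.degrees(a0),'t',s['time'])
    out=[]
    for k in range(1,n+1):
        a=a0+np.radians(step)*k; P=np.array([axis[0]+.045*np.cos(a),axis[1]+.045*np.sin(a),p[2]+dz])
        d=r.inv().apply(P-p)*100; out.append('0 0 0 %.1f %.1f %.1f %g'%(*d,claw))
    print('; '.join(out))
E
python3 - <<'E'
from h import *
arc(np.array([.603,-.3298]),20,10)
E
```

```text
r 0.04485387176765545 ang 115.31472619868336 t 2.1667
0 0 0 -1.5 0.2 -0.0 1; 0 0 0 -2.9 1.0 -0.0 1; 0 0 0 -3.9 2.2 0.0 1; 0 0 0 -4.5 3.7 0.0 1; 0 0 0 -4.5 5.2 0.0 1; 0 0 0 -4.0 6.7 0.0 1; 0 0 0 -3.0 7.9 0.0 1; 0 0 0 -1.6 8.7 0.0 1; 0 0 0 -0.1 9.0 0.0 1; 0 0 0 1.5 8.7 0.0 1
```

{"api": "servo_tool", "payload": {
  "increments": "0 0 0 -1.5 0.2 0 1; 0 0 0 -2.9 1.0 0 1; 0 0 0 -3.9 2.2 0 1; 0 0 0 -4.5 3.7 0 1; 0 0 0 -4.5 5.2 0 1; 0 0 0 -4.0 6.7 0 1; 0 0 0 -3.0 7.9 0 1; 0 0 0 -1.6 8.7 0 1; 0 0 0 -0.1 9.0 0 1; 0 0 0 1.5 8.7 0 1",
  "grip_force": 40
}}

```text
time: 3.0
eef_pos: [0.6353, -0.3617, 0.1374]
tcp_rot: [0.975, 0.224, 0.0, 0.001]
contact_force: [-7.4, 5.2, 9.0]
opening: 0.192
```

Run:
```python
from h import *
print(cur()[0],cur()[2]['contact_force'],cur()[2]['opening'])
arc(np.array([.603,-.3298]),20,10)
```

```text
[ 0.63534957 -0.36168826  0.13737791] [-7.40789705  5.16179176  8.95834031] 0.19215151588451992
r 0.045424174461089976 ang -44.58854401329556 t 3.0
0 0 0 1.3 -0.8 -0.0 1; 0 0 0 2.4 -2.0 -0.0 1; 0 0 0 2.9 -3.5 -0.0 1; 0 0 0 2.9 -5.0 -0.0 1; 0 0 0 2.4 -6.5 -0.0 1; 0 0 0 1.4 -7.7 -0.0 1; 0 0 0 0.0 -8.5 -0.0 1; 0 0 0 -1.5 -8.8 -0.0 1; 0 0 0 -3.0 -8.5 -0.0 1; 0 0 0 -4.4 -7.7 -0.0 1
```

{"api": "servo_tool", "payload": {
  "increments": "0 0 0 1.3 -0.8 0 1; 0 0 0 2.4 -2.0 0 1; 0 0 0 2.9 -3.5 0 1; 0 0 0 2.9 -5.0 0 1; 0 0 0 2.4 -6.5 0 1; 0 0 0 1.4 -7.7 0 1; 0 0 0 0 -8.5 0 1; 0 0 0 -1.5 -8.8 0 1; 0 0 0 -3.0 -8.5 0 1; 0 0 0 -4.4 -7.7 0 1"
}}

```text
time: 3.83
eef_pos: [0.5624, -0.3108, 0.1375]
tcp_rot: [0.975, 0.224, 0.002, 0.002]
contact_force: [4.5, -0.2, 4.4]
opening: 0.191
```

```bash
cat > scale.py <<'E'
import sys
from h import *
for f in ('top','side'):
    p,d,i=snap(f,f+sys.argv[1]); K,T=i['camera_matrix'],i['world_to_cam']
    y=np.radians(4.5);t=np.radians(35)
    ex=np.array([np.cos(y)*np.cos(t),np.sin(y)*np.cos(t),np.sin(t)]);ey=np.array([-np.sin(y),np.cos(y),0])
    fc=np.array([.611,-.0064,.1])
    src=[];dst=[]
    for s,w in [(-.11,.14),(-.11,.2),(.02,.14),(.02,.2)]:
        src.append(proj(K,T,fc+s*ex+w*ey)); dst.append(((.2-w)*4000,(.02-s)*4000))
    H=cv2.getPerspectiveTransform(np.float32(src),np.float32(dst))
    im=cv2.warpPerspective(p,H,(240,520),flags=cv2.INTER_CUBIC)
    cv2.imwrite(f'pics/sc_{f}{sys.argv[1]}.png',im[:,:,::-1])
a=[cv2.imread(f'pics/sc_{f}{sys.argv[1]}.png') for f in ('top','side')]
cv2.imwrite(f'pics/sc{sys.argv[1]}.png',np.hstack(a))
E
python3 scale.py 3; python3 -c "
from h import *
print(cur()[0],cur()[2]['contact_force'])"
```

```text
[ 0.56133946 -0.31358549  0.13738644] [-2.20738154 -0.8845408   6.79418142]
```

View pics/sc3.png

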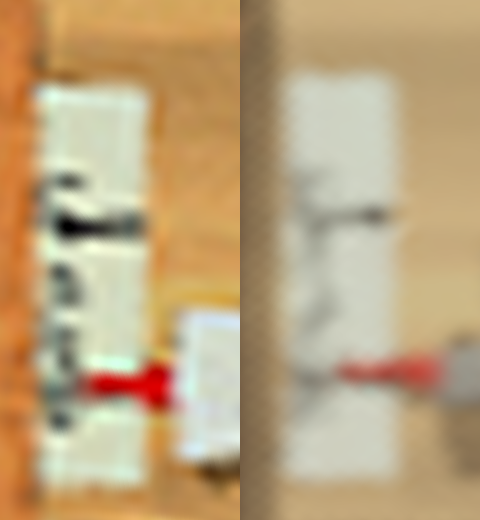

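```bash
cat >> h.py <<'E'
def plaques(f,zmax=.012):
    p,d,K,T=load(f); hsv=cv2.cvtColor(p,cv2.COLOR_RGB2HSV).astype(int); C=cloud(d,K,T)
    w=(hsv[...,1]<75)&(hsv[...,2]>100); b=(hsv[...,0]>92)&(hsv[...,0]<125)&(hsv[...,1]>60)&(hsv[...,2]>70)
    m=((w|b)&(C[...,2]<.03)&(C[...,2]>.004)&(C[...,0]>.3)).astype(np.uint8)
    m=cv2.morphologyEx(m,cv2.MORPH_CLOSE,np.ones((3,3)))
    cs,hi=cv2.findContours(m,cv2.RETR_CCOMP,cv2.CHAIN_APPROX_NONE); out=[]
    for n,c in enumerate(cs):
        if hi[0][n][3]>=0 or cv2.contourArea(c)<150: continue
        q=np.array([onz(K,T,u,v,zmax)[:2] for u,v in c[:,0]],np.float32); (cx,cy),sz,_=cv2.minAreaRect(q)
        if not(.035<min(sz)<.06 and .1<max(sz)<.13): 
            continue
        ctr=np.array([cx,cy]); 
        bx=cv2.boxPoints(cv2.minAreaRect(q)); e=[bx[1]-bx[0],bx[2]-bx[1]]; e=max(e,key=np.linalg.norm); ang=np.arctan2(e[1],e[0])
        dirv=np.array([np.cos(ang),np.sin(ang)])
        # eye: child hole with biggest area, else nothing
        best=None;k=hi[0][n][2]
        while k>=0:
            if best is None or cv2.contourArea(cs[k])>cv2.contourArea(cs[best]): best=k
            k=hi[0][k][0]
        eye=None
        if best is not None:
            M=cs[best][:,0].mean(0); eye=onz(K,T,*M,zmax)[:2]
            if (eye-ctr)@dirv<0: dirv=-dirv
        out.append((ctr,np.degrees(np.arctan2(dirv[1],dirv[0])),eye,np.sort(sz)))
    return out
E
python3 - <<'E'
from h import *
for f in ('w1','top0','top3'):
    for o in plaques(f): print(f,*[None if a is None else np.round(a,4) for a in o], None if o[2] is None else np.linalg.norm(o[2]-o[0]).round(4))
E
```

```text
w1 [ 0.4121 -0.1986] -23.7292 [ 0.446  -0.2135] [0.044  0.1157] 0.037
top0 [0.3922 0.21  ] -46.0239 [0.4165 0.1848] [0.0452 0.1148] 0.0351
top0 [ 0.4086 -0.1962] -24.0704 [ 0.4406 -0.2096] [0.0453 0.1162] 0.0347
top0 [0.4405 0.046 ] 43.5878 [0.467  0.0708] [0.0431 0.1133] 0.0363
top0 [0.5131 0.3246] -18.6956 [0.5456 0.3123] [0.0431 0.116 ] 0.0348
top3 [0.3922 0.21  ] -46.0239 [0.4165 0.1848] [0.0452 0.1148] 0.0351
top3 [ 0.4087 -0.1958] -23.5088 [ 0.4406 -0.2096] [0.0459 0.1162] 0.0348
top3 [0.4413 0.0468] 43.5878 [0.467  0.0708] [0.0431 0.1156] 0.0351
top3 [0.5132 0.3251] -18.7005 [0.5456 0.3123] [0.0464 0.116 ] 0.0348
```

{"api": "servo_tool", "payload": {
  "increments": "0 0 0 0 0 0 1; 0 0 0 0 0 0 1; 0 0 0 0 0 0 1; 0 0 0 0 0 0 4; 0 0 0 0 0 0 4; 0 0 0 0 0 0 4; 0 0 0 0 0 -3 4; 0 0 0 0 0 -7 5; 0 0 0 0 0 -10 6; 0 0 0 0 0 -10 6"
}}

```text
time: 4.77
eef_pos: [0.5642, -0.3124, 0.2429]
tcp_rot: [0.975, 0.224, 0.004, 0.005]
contact_force: [0.5, -0.6, 1.4]
opening: 0.704
```

```bash
cat >> h.py <<'E'
def stp(P,R,n,claw=6.5):
    "n interpolated rows, target"
    p,r,s=cur(); rv=(r.inv()*R).as_rotvec(); d=r.inv().apply(np.asarray(P)-p)*100
    print('t %.2f'%s['time'],p.round(4),'min rows %.1f'%max(np.linalg.norm(d)/4.17,np.degrees(np.linalg.norm(rv))/7.16))
    print('; '.join('%.2f %.2f %.2f %.1f %.1f %.1f %g'%(*(rv*k/n),*(d*k/n),claw) for k in range(1,n)) + '; %.3f %.3f %.3f %.2f %.2f %.2f %g'%(*rv,*d,claw))
E
python3 - <<'E'
from h import *
p,r,s=cur()
i=ctrl.camera_info('wrist'); T=i['world_to_cam']; c=-T[:3,:3].T@T[:3,3]; print('cam in tool',r.inv().apply(c-p),'axis',r.inv().apply(T[2,:3]))
stp([.4121,-.1986,.10],down(np.radians(-113.7)),9)
E
```

```text
cam in tool [ 0.07730505  0.00019493 -0.12811499] axis [-3.02178000e-01 -4.48188046e-04  9.53251413e-01]
t 4.77 [ 0.5642 -0.3124  0.2429] min rows 6.9
0.00 -0.00 0.10 -1.0 -1.9 1.6 6.5; 0.00 -0.00 0.19 -2.0 -3.8 3.1 6.5; 0.00 -0.00 0.29 -2.9 -5.7 4.7 6.5; 0.00 -0.00 0.38 -3.9 -7.6 6.2 6.5; 0.01 -0.01 0.48 -4.9 -9.5 7.8 6.5; 0.01 -0.01 0.58 -5.9 -11.4 9.3 6.5; 0.01 -0.01 0.67 -6.8 -13.3 10.9 6.5; 0.01 -0.01 0.77 -7.8 -15.2 12.5 6.5; 0.009 -0.011 0.866 -8.80 -17.06 14.02 6.5
```

{"api": "servo_tool", "payload": {
  "increments": "0 0 0.1 -1 -1.9 0 6.5; 0 0 0.19 -2 -3.8 0.5 6.5; 0 0 0.29 -2.9 -5.7 1.5 6.5; 0 0 0.38 -3.9 -7.6 3 6.5; 0.01 -0.01 0.48 -4.9 -9.5 5 6.5; 0.01 -0.01 0.58 -5.9 -11.4 7.5 6.5; 0.01 -0.01 0.67 -6.8 -13.3 10 6.5; 0.01 -0.01 0.77 -7.8 -15.2 12.5 6.5; 0.009 -0.011 0.866 -8.8 -17.06 14 6.5; 0.009 -0.011 0.866 -8.8 -17.06 14 6.5"
}}

```text
time: 5.6
eef_pos: [0.4017, -0.1903, 0.0886]
tcp_rot: [0.978, -0.207, -0.012, -0.006]
contact_force: [-0.5, -0.1, -1.1]
opening: 0.766
```

Run:
```python
from h import *
snap('wrist','w4')
for o in plaques('w4'): print(*[None if a is None else np.round(a,4) for a in o])
plan([.4121,-.1986,.018],down(np.radians(-113.7)))
```

```text
[ 0.4125 -0.1991] -23.7325 [ 0.4458 -0.2139] [0.0439 0.1155]
t 5.65 pos [ 0.4046 -0.1927  0.0912] op 0.760 F [ 0.6 -0.7 -0.5] rows>=1.8
-0.005 0.020 0.000 1.07 0.28 7.30
```

View pics/w4.png

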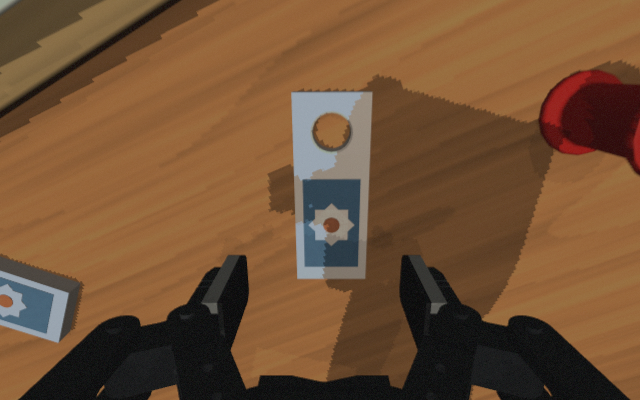

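{"api": "servo_tool", "payload": {
  "increments": "0 0.02 0 1 0.2 2 6.5; 0 0.02 0 1 0.2 4 6.5; 0 0.02 0 1 0.2 5.5 6.5; 0 0.02 0 1 0.2 5.5 6.5; 0 0.02 0 1 0.2 5.5 6.5"
}}

```text
time: 6.07
eef_pos: [0.4161, -0.2013, 0.0396]
tcp_rot: [0.979, -0.205, 0.004, -0.001]
contact_force: [-0.1, -0.5, 0.5]
opening: 0.761
```

Run:
```python
from h import *
plan([.4125,-.1990,.015],down(np.radians(-113.7)))
print(cur()[1].as_matrix().round(3))
```

```text
t 6.07 pos [ 0.4161 -0.2013  0.0396] op 0.761 F [-0.1 -0.5  0.5] rows>=0.6
-0.003 -0.007 0.000 -0.44 -0.06 2.45
[[ 0.916 -0.402  0.008]
 [-0.402 -0.916  0.   ]
 [ 0.007 -0.003 -1.   ]]
```

{"api": "servo_tool", "payload": {
  "increments": "0 -0.007 0 -0.4 0 1.2 6.5; 0 -0.007 0 -0.4 0 2.4 6.5; 0 -0.007 0 -0.4 0 2.4 6.5; 0 -0.007 0 -0.4 0 2.4 3; 0 -0.007 0 -0.4 0 2.4 3; 0 -0.007 0 -0.4 0 2.4 3; 0 -0.007 0 -0.4 0 2.4 3; 0 -0.007 0 -0.4 0 2.4 3",
  "grip_force": 25
}}

```text
time: 6.73
eef_pos: [0.4125, -0.1996, 0.0161]
tcp_rot: [0.979, -0.206, 0.001, -0.001]
contact_force: [-0.7, 0.4, 2.8]
opening: 0.505
```

Run:
```python
from h import *
snap('wrist','w5')
for o in plaques('w5'): print(*[None if a is None else np.round(a,4) for a in o])
plan([.4125,-.1990,.10],down(np.radians(-113.7)))
```

```text
[ 0.415  -0.2005] -23.7573 [ 0.4458 -0.2141] [0.0438 0.11  ]
t 6.78 pos [ 0.4125 -0.1995  0.0161] op 0.506 F [0.3 0.1 4.5] rows>=2.0
-0.003 -0.002 -0.001 -0.01 -0.07 -8.39
```

View pics/w5.png

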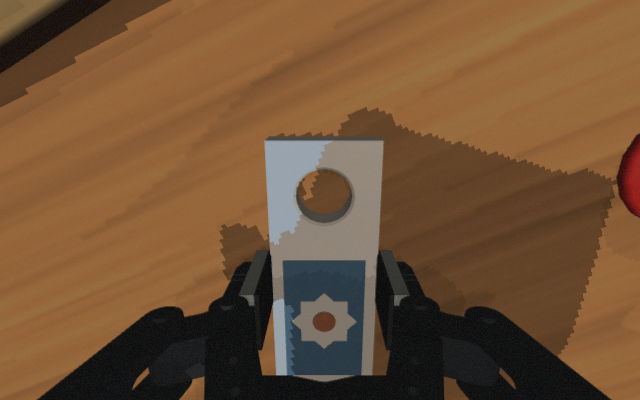

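Run:
```python
from h import *
stp([.60,-.02,.30],down(np.radians(-85.5)),10,3)
```

```text
t 6.78 [ 0.4125 -0.1995  0.0161] min rows 9.2
-0.00 -0.00 -0.05 1.0 -2.4 -2.8 3; -0.00 -0.00 -0.10 2.0 -4.8 -5.7 3; -0.00 -0.00 -0.15 3.0 -7.2 -8.5 3; -0.00 -0.00 -0.20 4.0 -9.6 -11.3 3; -0.00 -0.00 -0.25 5.0 -12.0 -14.2 3; -0.00 -0.00 -0.30 6.0 -14.4 -17.0 3; -0.00 -0.00 -0.34 7.0 -16.8 -19.8 3; -0.00 -0.00 -0.39 8.0 -19.3 -22.6 3; -0.00 -0.00 -0.44 9.0 -21.7 -25.5 3; -0.003 -0.002 -0.493 9.98 -24.07 -28.30 3
```

Lifting straight up first, then across.

{"api": "servo_tool", "payload": {
  "increments": "0 0 0 0 0 -2 3; 0 0 0 0 0 -5 3; 0 0 0 0 0 -8 3; 0 0 -0.05 1 -2 -11.5 3; 0 0 -0.12 2 -5 -15 3; 0 0 -0.2 3.5 -8 -18 3; 0 0 -0.28 5 -11.5 -20 3; 0 0 -0.36 6.5 -15 -22 3; 0 0 -0.44 8 -18.5 -24 3; 0 0 -0.49 9 -21.5 -26 3"
}}

```text
time: 7.62
eef_pos: [0.5761, -0.0428, 0.2717]
tcp_rot: [0.999, 0.04, -0.0, -0.002]
contact_force: [0.8, -0.8, -1.3]
opening: 0.504
```

{"api": "servo_tool", "payload": {
  "increments": "0 0 0 0.8 -2.5 -2.3 3; 0 0 0 0.8 -2.5 -2.3 3; 0 0 0 0.8 -2.5 -2.3 3; 0 0 0 0.8 -2.5 -2.3 3; 0 0 0 0.8 -2.5 -2.3 3"
}}

```text
time: 8.03
eef_pos: [0.5803, -0.0197, 0.2924]
tcp_rot: [0.999, 0.037, -0.001, -0.002]
contact_force: [-0.0, -0.6, -1.0]
opening: 0.503
```

Run:
```python
from h import *
print(cur()[0],cur()[2]['opening'],cur()[2]['time'])
snap('wrist','w6')
```

```text
[ 0.58028926 -0.01968247  0.29241416] 0.5033348022707451 8.0333
```

View pics/w6.png

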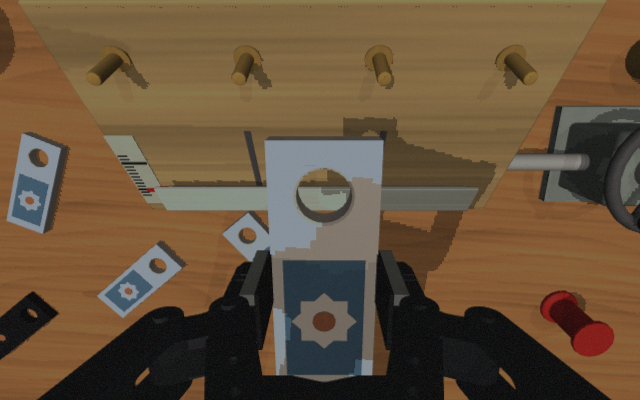

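Run:
```python
from h import *
p,d,K,T=load('w6');C=cloud(d,K,T)
m=np.zeros(d.shape,bool); m[5:130,100:540]=1
P=C[m]; rng=np.random.default_rng(0);best=0
for _ in range(300):
    q=P[rng.choice(len(P),3,False)]; n=np.cross(q[1]-q[0],q[2]-q[0]); n/=np.linalg.norm(n)+1e-12
    i=np.abs((P-q[0])@n)<.002
    if i.sum()>best: best=i.sum(); I=i
Q=P[I]; mm=Q.mean(0); n=np.linalg.svd(Q-mm,full_matrices=False)[2][2]; n*=np.sign(n[2])
print('n',n,np.degrees(np.arccos(n[2])),np.degrees(np.arctan2(-n[1],-n[0])),'off',n@mm)
h=(C-mm)@n
# tips: points 32..38 mm above face, in rows 60-95
k=(h>.0335)&(h<.0385); k[:40]=0;k[95:]=0; k[:,:70]=0;k[:,560:]=0
nl,lab,st,ce=cv2.connectedComponentsWithStats(k.astype(np.uint8))
tips=[]
for j in range(1,nl):
    if st[j,4]>30: print('tip',ce[j],C[lab==j].mean(0),h[lab==j].mean(),st[j,4]); tips.append(C[lab==j].mean(0))
# collars/pegs in colour view
cv2.imwrite('pics/w6c.png',cv2.resize(p[30:100,70:560,::-1],None,fx=1.6,fy=1.6,interpolation=cv2.INTER_CUBIC))
t=np.array(tips); t=t[np.argsort(t[:,1])]; dv=t[-1]-t[0]; print('yaw',np.degrees(np.arctan2(-dv[0],dv[1])),np.linalg.norm(dv)/3,dv[2])
# edges: right edge & left edge at face
```

```text
n [-0.57213655 -0.04281496  0.81904008] 35.01118291777424 4.279664735576682 off -0.26990738637536377
tip [93.56626506 78.38554217] [0.64942842 0.13612719 0.17420213] 0.03519590378949522 166
tip [238.62580645  78.16774194] [0.65652041 0.04184028 0.17409869] 0.035090476117149015 155
tip [383.79245283  77.85534591] [ 0.6636573  -0.05226303  0.17417458] 0.035098394116599034 159
tip [529.67080745  77.78881988] [ 0.67065568 -0.14657251  0.17411168] 0.03508070400086431 161
yaw 4.294148035646987 0.09449851617527692 9.045282659328469e-05
```

```bash
cat >> h.py <<'E'
yaw=np.radians(4.29);tl=np.radians(35)
ex=np.array([np.cos(yaw)*np.cos(tl),np.sin(yaw)*np.cos(tl),np.sin(tl)]);ey=np.array([-np.sin(yaw),np.cos(yaw),0]);ez=np.cross(ex,ey)
pax=np.cos(np.radians(10))*ez+np.sin(np.radians(10))*ex
_t=np.array([[.6707,-.1466,.1743],[.6637,-.0523,.1743],[.6565,.0418,.1743],[.6494,.1361,.1743]])
_c=_t.mean(0); tips=np.array([_c+(k-1.5)*.095*ey for k in range(4)])
pegs=tips-.030*pax
RB=Ro.from_matrix(np.c_[ex,-ey,-ez])   # tool x up-slope
RBf=Ro.from_matrix(np.c_[-ex,ey,-ez])  # tool x down-slope
def place(k,a,e,R=RB,b=0): # a: height along peg axis above flat position; b extra along board x
    return pegs[k]+pax*a+ex*b-R.apply(e)
E
python3 - <<'E'
from h import *
print(pegs.round(4))
P=place(0,.07,[.0364,0,.0101]); print(P)
stp(P,RB,8,3)
E
```

```text
[[ 0.6834 -0.1464  0.1471]
 [ 0.6763 -0.0517  0.1471]
 [ 0.6692  0.0431  0.1471]
 [ 0.6621  0.1378  0.1471]]
[ 0.61836682 -0.15127911  0.19794756]
t 8.08 [ 0.5804 -0.0198  0.2925] min rows 4.9
-0.00 0.08 -0.00 0.4 1.7 1.2 3; -0.00 0.15 -0.00 0.7 3.4 2.3 3; -0.00 0.23 -0.00 1.1 5.0 3.5 3; -0.00 0.31 -0.00 1.4 6.7 4.7 3; -0.00 0.38 -0.00 1.8 8.4 5.9 3; -0.00 0.46 -0.00 2.1 10.1 7.0 3; -0.00 0.54 -0.00 2.5 11.7 8.2 3; -0.004 0.613 -0.002 2.84 13.43 9.40 3
```

{"api": "servo_tool", "payload": {
  "increments": "0 0.08 0 0.4 1.7 0.5 3; 0 0.15 0 0.7 3.4 1.2 3; 0 0.23 0 1.1 5 2.2 3; 0 0.31 0 1.4 6.7 3.5 3; 0 0.38 0 1.8 8.4 5 3; 0 0.46 0 2.1 10.1 6.5 3; 0 0.54 0 2.5 11.7 8 3; -0.004 0.613 -0.002 2.84 13.43 9.4 3; -0.004 0.613 -0.002 2.84 13.43 9.4 3; -0.004 0.613 -0.002 2.84 13.43 9.4 3"
}}

```text
time: 8.92
eef_pos: [0.6178, -0.1513, 0.197]
tcp_rot: [0.953, 0.034, 0.299, -0.012]
contact_force: [0.3, 1.1, -1.2]
opening: 0.501
```

Run:
```python
from h import *
p,d,i=snap('wrist','w7')
e=[.0364,0,.0101]
plan(place(0,.07,e),RB)
plan(place(0,.045,e),RB)
plan(place(0,.002,e),RB)
```

```text
t 8.97 pos [ 0.6192 -0.151   0.1993] op 0.502 F [ 0.1  0.5 -1.5] rows>=0.0
-0.000 -0.001 -0.001 -0.15 0.02 0.06
t 8.97 pos [ 0.6192 -0.151   0.1993] op 0.502 F [ 0.1  0.5 -1.5] rows>=0.6
-0.000 -0.001 -0.001 -0.59 0.02 2.52
t 8.97 pos [ 0.6192 -0.151   0.1993] op 0.502 F [ 0.1  0.5 -1.5] rows>=1.7
-0.000 -0.001 -0.001 -1.34 0.02 6.76
```

View pics/w7.png

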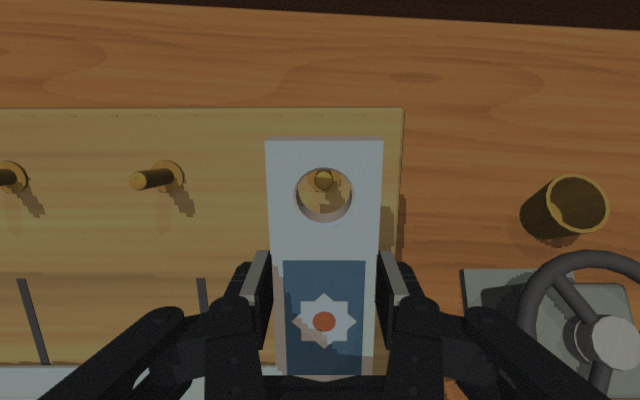

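{"api": "servo_tool", "payload": {
  "increments": "0 0 0 -0.4 0 1.2 3; 0 0 0 -0.6 0 2.5 3; 0 0 0 -0.6 0 2.5 3; 0 0 0 -0.8 0 3.6 3; 0 0 0 -1.0 0 4.6 3; 0 0 0 -1.0 0 4.6 3; 0 0 0 -1.0 0 4.6 3"
}}

```text
time: 9.55
eef_pos: [0.6384, -0.1485, 0.1559]
tcp_rot: [0.953, 0.037, 0.301, -0.012]
contact_force: [-0.2, -0.0, -0.5]
opening: 0.507
```

Run:
```python
from h import *
p,d,i=snap('wrist','w8')
e=[.0364,0,.0101]
plan(place(0,.002,e),RB)
```

```text
t 9.60 pos [ 0.6386 -0.1488  0.1567] op 0.501 F [-0.3 -0.8 -1.3] rows>=0.5
-0.000 -0.003 0.002 -0.49 0.10 2.14
```

View pics/w8.png

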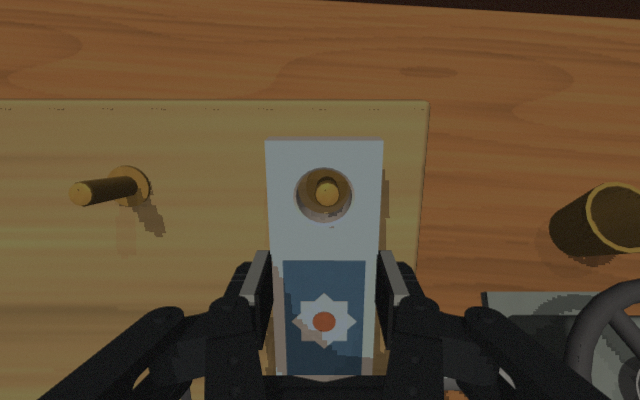

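{"api": "servo_tool", "payload": {
  "increments": "0 0 0 -0.2 0.1 1.0 3; 0 0 0 -0.4 0.1 1.8 3; 0 0 0 -0.5 0.1 2.1 3; 0 0 0 -0.5 0.1 2.1 3; 0 0 0 -0.5 0.1 2.1 3"
}}

```text
time: 10.02
eef_pos: [0.6464, -0.1493, 0.1362]
tcp_rot: [0.953, 0.036, 0.302, -0.011]
contact_force: [-0.4, 0.6, -1.1]
opening: 0.508
```

Run:
```python
from h import *
p,d,i=snap('wrist','w9')
e=[.0364,0,.0101]
plan(place(0,.002,e),RB)
print('h above face of tcp', (cur()[0]-pegs[0])@ez)
```

```text
t 10.07 pos [ 0.6466 -0.1495  0.1367] op 0.504 F [-0.1  0.8 -1.1] rows>=0.0
-0.000 -0.003 0.002 0.02 -0.03 0.06
h above face of tcp 0.012666236613345429
```

View pics/w9.png

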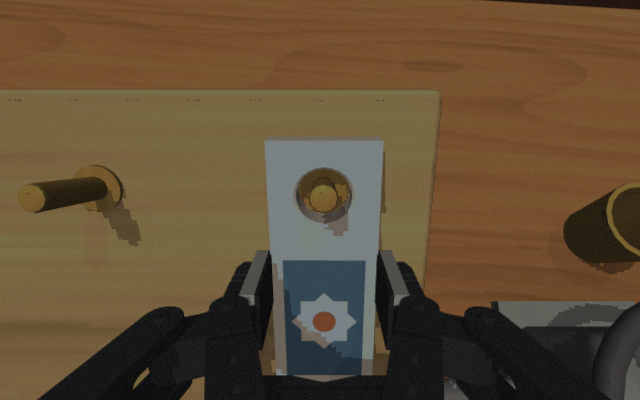

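{"api": "servo_tool", "payload": {
  "increments": "0 0 0 0 0 0.2 3; 0 0 0 0 0 0.2 3; 0 0 0 0 0 0.2 5.9; 0 0 0 0 0 0.2 5.9; 0 0 0 0 0 0.2 5.9; 0 0 0 0 0 -1 5.9; 0 0 0 0.3 0 -3 5.9; 0 0 0 0.8 0 -6 5.9; 0 0 0 0.8 0 -8 5.9; 0 0 0 0.8 0 -8 5.9"
}}

```text
time: 10.9
eef_pos: [0.6081, -0.1536, 0.2123]
tcp_rot: [0.951, 0.037, 0.306, -0.009]
contact_force: [0.8, -0.9, 0.5]
opening: 0.696
```

Run:
```python
from h import *
p,d,i=snap('wrist','w10')
snap('top','top10')
for o in plaques('top10'): print(*[None if a is None else np.round(a,4) for a in o])
```

```text
[0.3912 0.209 ] -45.8762 [0.4165 0.1848] [0.0428 0.1147]
[0.4405 0.0459] 43.6539 [0.467  0.0713] [0.0431 0.1133]
[0.5131 0.3248] -19.5842 [0.5456 0.3123] [0.0451 0.1155]
```

View pics/w10.png

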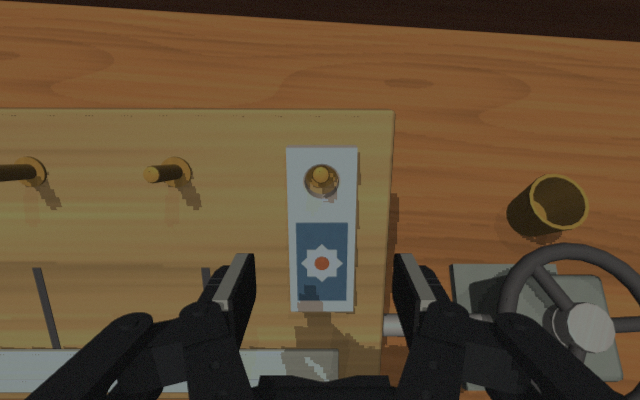

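Run:
```python
from h import *
stp([.444,.0435,.13],down(np.radians(43.65-90)),9,6.5)
```

```text
t 11.00 [ 0.6074 -0.1526  0.2079] min rows 7.3
0.02 -0.07 -0.07 -1.8 -2.3 -0.2 6.5; 0.05 -0.13 -0.15 -3.7 -4.6 -0.5 6.5; 0.07 -0.20 -0.22 -5.5 -6.9 -0.7 6.5; 0.09 -0.26 -0.29 -7.4 -9.3 -1.0 6.5; 0.12 -0.33 -0.37 -9.2 -11.6 -1.2 6.5; 0.14 -0.39 -0.44 -11.0 -13.9 -1.5 6.5; 0.17 -0.46 -0.52 -12.9 -16.2 -1.7 6.5; 0.19 -0.53 -0.59 -14.7 -18.5 -2.0 6.5; 0.213 -0.591 -0.663 -16.55 -20.82 -2.23 6.5
```

{"api": "servo_tool", "payload": {
  "increments": "0.02 -0.07 -0.07 -1.8 -2.3 -0.5 6.5; 0.05 -0.13 -0.15 -3.7 -4.6 -0.9 6.5; 0.07 -0.2 -0.22 -5.5 -6.9 -1.2 6.5; 0.09 -0.26 -0.29 -7.4 -9.3 -1.5 6.5; 0.12 -0.33 -0.37 -9.2 -11.6 -1.6 6.5; 0.14 -0.39 -0.44 -11 -13.9 -1.8 6.5; 0.17 -0.46 -0.52 -12.9 -16.2 -2 6.5; 0.19 -0.53 -0.59 -14.7 -18.5 -2.2 6.5; 0.213 -0.591 -0.663 -16.5 -20.8 -2.2 6.5; 0.213 -0.591 -0.663 -16.5 -20.8 -2.2 6.5"
}}

```text
time: 11.83
eef_pos: [0.4404, 0.0473, 0.1255]
tcp_rot: [0.927, 0.375, -0.005, -0.003]
contact_force: [-0.1, -0.4, -0.7]
opening: 0.763
```

{"api": "servo_tool", "payload": {
  "increments": "0 0 0 0 0 0 6.5; 0 0 0 0 0 0 6.5"
}}

```text
time: 12.0
eef_pos: [0.4442, 0.0438, 0.1287]
tcp_rot: [0.928, 0.372, -0.001, -0.001]
contact_force: [0.3, -1.3, 0.9]
opening: 0.755
```

Run:
```python
from h import *
snap('wrist','w11')
for o in plaques('w11'): print(*[None if a is None else np.round(a,4) for a in o]); plan([*o[0],.04],down(np.radians(o[1]-90)));plan([*o[0],.016],down(np.radians(o[1]-90)))
```

```text
[0.4454 0.0439] 43.7418 [0.4716 0.0688] [0.0439 0.1153]
t 12.05 pos [0.4446 0.0433 0.1292] op 0.758 F [-0.2  0.2  0.3] rows>=2.1
-0.002 0.001 -0.002 0.11 0.03 8.92
t 12.05 pos [0.4446 0.0433 0.1292] op 0.758 F [-0.2  0.2  0.3] rows>=2.7
-0.002 0.001 -0.002 0.11 0.03 11.32
[0.3956 0.2079] -45.6564 [0.4214 0.1817] [0.0439 0.1165]
t 12.05 pos [0.4446 0.0433 0.1292] op 0.758 F [-0.2  0.2  0.3] rows>=12.5
-0.001 0.002 1.558 7.82 -15.28 8.94
t 12.05 pos [0.4446 0.0433 0.1292] op 0.758 F [-0.2  0.2  0.3] rows>=12.5
-0.001 0.002 1.558 7.82 -15.27 11.34
```

View pics/w11.png

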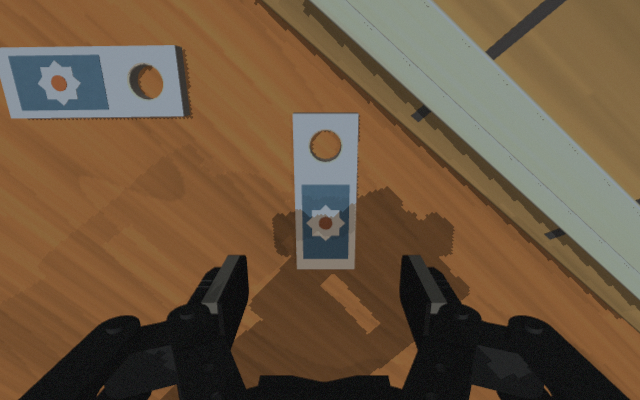

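{"api": "servo_tool", "payload": {
  "increments": "0 0 0 0.1 0 3 6.5; 0 0 0 0.1 0 6 6.5; 0 0 0 0.1 0 9 6.5; 0 0 0 0.1 0 11 6.5; 0 0 0 0.1 0 11.3 6.5; 0 0 0 0.1 0 11.3 6.5; 0 0 0 0.1 0 11.3 3; 0 0 0 0.1 0 11.3 3; 0 0 0 0.1 0 11.3 3; 0 0 0 0.1 0 11.3 3"
}}

```text
time: 12.88
eef_pos: [0.4466, 0.044, 0.0185]
tcp_rot: [0.928, 0.372, 0.001, 0.001]
contact_force: [-0.2, -2.0, 4.8]
opening: 0.509
```

{"api": "servo_tool", "payload": {
  "increments": "0 0 0 0 0 0 3; 0 0 0 0 0 -1 3; 0 0 0 0 0 -4 3; 0 0 0 0 0 -7 3; 0 0 0 0 0 -10 3; 0 0 0 0 0 -13 3; 0 0 0 0 0 -16 3; 0 0 0 0 0 -18 3; 0 0 0 0 0 -18 3"
}}

```text
time: 13.63
eef_pos: [0.4474, 0.0443, 0.2022]
tcp_rot: [0.928, 0.372, 0.004, 0.002]
contact_force: [-0.5, -1.1, -0.0]
opening: 0.502
```

Run:
```python
from h import *
snap('wrist','w12')
print(cur()[0],cur()[2]['opening'])
e=[.0364,0,.0101]; stp(place(1,.07,e),RB,10,3)
```

```text
[0.44609616 0.044427   0.19927037] 0.5048737022480592
t 13.68 [0.4461 0.0444 0.1993] min rows 7.3
-0.02 0.06 0.07 0.5 1.9 0.0 3; -0.04 0.12 0.13 1.0 3.7 0.0 3; -0.06 0.17 0.20 1.5 5.6 0.1 3; -0.08 0.23 0.27 2.0 7.5 0.1 3; -0.10 0.29 0.33 2.5 9.4 0.1 3; -0.13 0.35 0.40 3.0 11.2 0.1 3; -0.15 0.41 0.47 3.5 13.1 0.1 3; -0.17 0.47 0.53 4.0 15.0 0.2 3; -0.19 0.52 0.60 4.5 16.8 0.2 3; -0.209 0.583 0.666 4.97 18.71 0.19 3
```

View pics/w12.png

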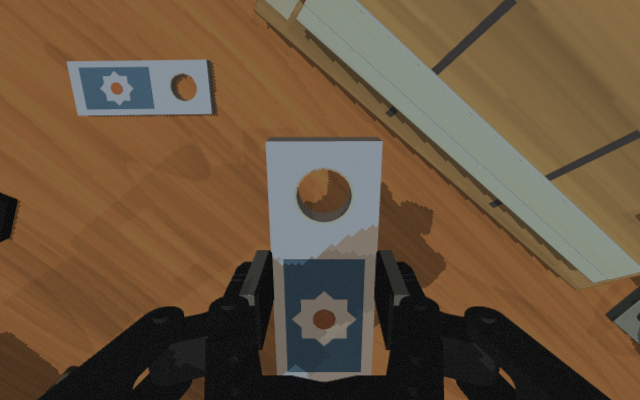

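{"api": "servo_tool", "payload": {
  "increments": "-0.02 0.06 0.07 0.5 1.9 -1 3; -0.04 0.12 0.13 1 3.7 -2 3; -0.06 0.17 0.2 1.5 5.6 -2.5 3; -0.08 0.23 0.27 2 7.5 -3 3; -0.1 0.29 0.33 2.5 9.4 -3 3; -0.13 0.35 0.4 3 11.2 -2.5 3; -0.15 0.41 0.47 3.5 13.1 -2 3; -0.17 0.47 0.53 4 15 -1.2 3; -0.19 0.52 0.6 4.5 16.8 -0.4 3; -0.209 0.583 0.666 4.97 18.71 0.19 3"
}}

```text
time: 14.52
eef_pos: [0.6089, -0.0566, 0.1906]
tcp_rot: [0.954, 0.033, 0.297, -0.012]
contact_force: [0.2, 0.1, -1.2]
opening: 0.501
```

{"api": "servo_tool", "payload": {
  "increments": "0 0 0 0 0 0 3; 0 0 0 0 0 0 3; 0 0 0 0 0 0 3"
}}

```text
time: 14.77
eef_pos: [0.6091, -0.0561, 0.1928]
tcp_rot: [0.954, 0.036, 0.296, -0.012]
contact_force: [-0.3, 0.5, -1.9]
opening: 0.507
```

Run:
```python
from h import *
p,d,i=snap('wrist','w13')
e=[.0357,0,.0122]
plan(place(1,.02,e),RB)
plan(place(1,.001,e),RB)
```

```text
t 14.82 pos [ 0.6095 -0.0561  0.1937] op 0.503 F [-0.5  0.7 -1.6] rows>=1.1
-0.001 0.007 0.000 -0.38 0.06 4.46
t 14.82 pos [ 0.6095 -0.0561  0.1937] op 0.503 F [-0.5  0.7 -1.6] rows>=1.5
-0.001 0.007 0.000 -0.70 0.07 6.34
```

View pics/w13.png

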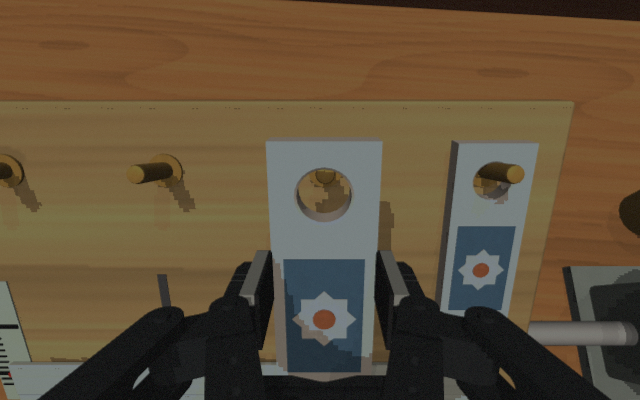

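{"api": "servo_tool", "payload": {
  "increments": "0 0.007 0 -0.1 0.1 0.3 3; 0 0.007 0 -0.15 0.1 1.5 3; 0 0.007 0 -0.25 0.1 3 3; 0 0.007 0 -0.4 0.1 4.4 3; 0 0.007 0 -0.4 0.1 4.4 3; 0 0.007 0 -0.4 0.1 4.4 3"
}}

```text
time: 15.32
eef_pos: [0.6315, -0.0555, 0.1552]
tcp_rot: [0.953, 0.036, 0.301, -0.012]
contact_force: [0.3, 0.6, -0.6]
opening: 0.503
```

Run:
```python
from h import *
p,d,i=snap('wrist','w14')
e=[.0357,0,.0122]
plan(place(1,.001,e),RB)
```

```text
t 15.37 pos [ 0.6319 -0.0558  0.1561] op 0.510 F [ 0.3  0.3 -0.4] rows>=0.5
-0.000 -0.002 0.000 -0.42 -0.08 1.98
```

View pics/w14.png

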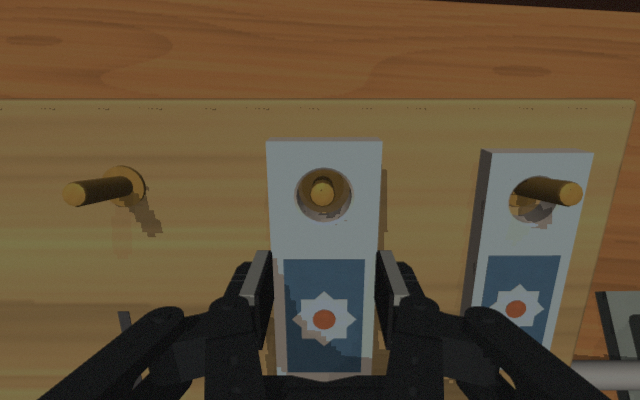

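Peg is centred in the eye. Seat it, release and back off.

{"api": "servo_tool", "payload": {
  "increments": "0 0 0 -0.2 -0.1 1.0 3; 0 0 0 -0.4 -0.1 1.9 3; 0 0 0 -0.4 -0.1 2 3; 0 0 0 -0.4 -0.1 2 3; 0 0 0 -0.4 -0.1 2 5.9; 0 0 0 -0.4 -0.1 2 5.9; 0 0 0 -0.4 -0.1 2 5.9; 0 0 0 -0.4 -0.1 0 5.9; 0 0 0 0 -0.1 -3 5.9; 0 0 0 0 -0.1 -6 5.9"
}}

```text
time: 16.2
eef_pos: [0.5968, -0.0575, 0.2045]
tcp_rot: [0.953, 0.035, 0.3, -0.012]
contact_force: [0.3, -0.0, 1.5]
opening: 0.69
```

Run:
```python
from h import *
p,d,i=snap('wrist','w15')
snap('top','top15')
for o in plaques('top15'): print(*[None if a is None else np.round(a,4) for a in o])
R=down(np.radians(-45.66+90))
stp([.3956,.2079,.14],R,10,6.5)
```

```text
[0.3912 0.209 ] -45.8761 [0.4165 0.1848] [0.0428 0.1147]
[0.5132 0.3252] -18.6956 [0.5456 0.3129] [0.0442 0.116 ]
t 16.30 [ 0.5986 -0.0584  0.2103] min rows 18.5
0.07 -0.03 -0.22 -1.9 -2.8 -0.5 6.5; 0.14 -0.06 -0.44 -3.8 -5.6 -1.0 6.5; 0.21 -0.10 -0.65 -5.7 -8.4 -1.5 6.5; 0.28 -0.13 -0.87 -7.6 -11.2 -2.0 6.5; 0.35 -0.16 -1.09 -9.4 -14.0 -2.5 6.5; 0.42 -0.19 -1.31 -11.3 -16.8 -3.0 6.5; 0.49 -0.23 -1.53 -13.2 -19.7 -3.5 6.5; 0.56 -0.26 -1.75 -15.1 -22.5 -4.0 6.5; 0.63 -0.29 -1.96 -17.0 -25.3 -4.5 6.5; 0.701 -0.322 -2.181 -18.90 -28.08 -4.99 6.5
```

View pics/w15.png

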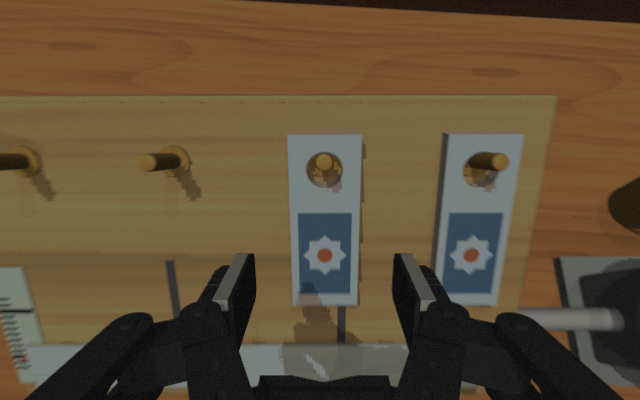

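Run:
```python
from h import *
stp([.3956,.2079,.13],down(np.radians(-132)),10,6.5)
```

```text
t 16.30 [ 0.5986 -0.0584  0.2103] min rows 8.3
-0.02 -0.06 0.08 -1.9 -2.8 -0.4 6.5; -0.05 -0.12 0.16 -3.9 -5.6 -0.8 6.5; -0.07 -0.18 0.23 -5.8 -8.4 -1.3 6.5; -0.10 -0.24 0.31 -7.8 -11.2 -1.7 6.5; -0.12 -0.29 0.39 -9.7 -14.0 -2.1 6.5; -0.15 -0.35 0.47 -11.7 -16.9 -2.5 6.5; -0.17 -0.41 0.55 -13.6 -19.7 -2.9 6.5; -0.20 -0.47 0.63 -15.6 -22.5 -3.3 6.5; -0.22 -0.53 0.70 -17.5 -25.3 -3.8 6.5; -0.247 -0.588 0.781 -19.48 -28.09 -4.17 6.5
```

{"api": "servo_tool", "payload": {
  "increments": "-0.02 -0.06 0.08 -1.9 -2.8 -0.8 6.5; -0.05 -0.12 0.16 -3.9 -5.6 -1.5 6.5; -0.07 -0.18 0.23 -5.8 -8.4 -2 6.5; -0.1 -0.24 0.31 -7.8 -11.2 -2.4 6.5; -0.12 -0.29 0.39 -9.7 -14 -2.7 6.5; -0.15 -0.35 0.47 -11.7 -16.9 -3 6.5; -0.17 -0.41 0.55 -13.6 -19.7 -3.3 6.5; -0.2 -0.47 0.63 -15.6 -22.5 -3.6 6.5; -0.22 -0.53 0.7 -17.5 -25.3 -4 6.5; -0.247 -0.588 0.781 -19.5 -28.1 -4.2 6.5"
}}

```text
time: 17.13
eef_pos: [0.3949, 0.2071, 0.1281]
tcp_rot: [0.933, -0.36, -0.006, 0.0]
contact_force: [0.5, 0.5, -0.2]
opening: 0.765
```

{"api": "servo_tool", "payload": {
  "increments": "0 0 0 0 0 0 6.5; 0 0 0 0 0 0 6.5; 0 0 0 0 0 0 6.5"
}}

```text
time: 17.38
eef_pos: [0.3961, 0.2053, 0.1281]
tcp_rot: [0.934, -0.357, -0.005, 0.0]
contact_force: [0.4, -0.0, 0.7]
opening: 0.756
```

Run:
```python
from h import *
snap('wrist','w16')
print(cur()[2]['qpos'])
for o in plaques('w16'): print(*[None if a is None else np.round(a,4) for a in o]); plan([*o[0],.016],down(np.radians(-132)))
```

```text
[ 0.24619152 -0.09163375  2.21423362  0.00604923  1.02600414  2.54557372]
[0.3958 0.2076] -45.6682 [0.4211 0.1817] [0.0439 0.1158]
t 17.43 pos [0.3966 0.2049 0.1285] op 0.764 F [-0.1 -0.1 -1. ] rows>=2.7
0.003 0.008 0.001 -0.14 -0.18 11.25
[0.5169 0.322 ] -19.3139 [0.5506 0.3095] [0.0441 0.1156]
t 17.43 pos [0.3966 0.2049 0.1285] op 0.764 F [-0.1 -0.1 -1. ] rows>=4.8
0.003 0.008 0.001 1.23 -16.78 11.19
```

View pics/w16.png

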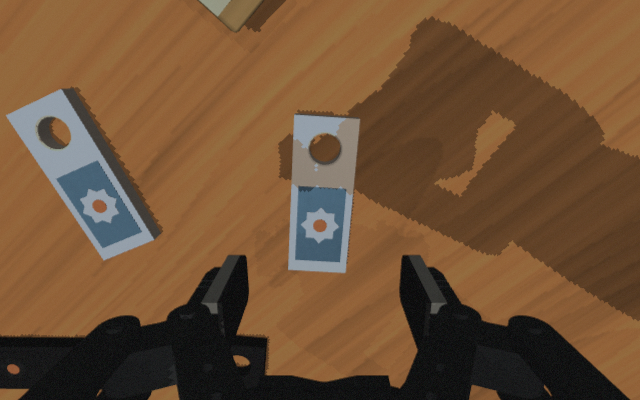

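Run:
```python
from h import *
p,d,K,T=load('w16')
R=down(np.radians(-135.7)); c=np.array([.3958,.2076,.012])
for u,v in [(268,337),(268,375),(265,388),(200,337)]:
    print((u,v),R.inv().apply(onz(K,T,u,v,.012)-c).round(3))
plan([.3958,.2076,.016],R)
```

```text
(268, 337) [-0.121 -0.036 -0.   ]
(268, 375) [-0.16  -0.035 -0.   ]
(265, 388) [-0.174 -0.037 -0.   ]
(200, 337) [-0.125 -0.091 -0.   ]
t 17.43 pos [0.3966 0.2049 0.1285] op 0.764 F [-0.1 -0.1 -1. ] rows>=2.7
0.003 0.008 0.066 -0.14 -0.18 11.25
```

Black piece is 110 mm clear. White plaque B at (320,195) is the target.

{"api": "servo_tool", "payload": {
  "increments": "0 0.01 0.066 -0.1 -0.2 3 6.5; 0 0.01 0.066 -0.1 -0.2 6 6.5; 0 0.01 0.066 -0.1 -0.2 9 6.5; 0 0.01 0.066 -0.1 -0.2 11 6.5; 0 0.01 0.066 -0.1 -0.2 11.25 6.5; 0 0.01 0.066 -0.1 -0.2 11.25 6.5; 0 0.01 0.066 -0.1 -0.2 11.25 3; 0 0.01 0.066 -0.1 -0.2 11.25 3; 0 0.01 0.066 -0.1 -0.2 11.25 3; 0 0.01 0.066 -0.1 -0.2 11.25 3"
}}

```text
time: 18.27
eef_pos: [0.3976, 0.208, 0.018]
tcp_rot: [0.921, -0.388, 0.002, 0.001]
contact_force: [-0.8, -2.2, 6.3]
opening: 0.504
```

{"api": "servo_tool", "payload": {
  "increments": "0 0 0 0 0 0 3; 0 0 0 0 0 -1 3; 0 0 0 0 0 -4 3; 0 0 0 0 0 -7 3; 0 0 0 0 0 -10 3; 0 0 0 0 0 -13 3; 0 0 0 0 0 -16 3; 0 0 0 0 0 -19 3; 0 0 0 0 0 -19 3; 0 0 0 0 0 -19 3"
}}

```text
time: 19.1
eef_pos: [0.3966, 0.2089, 0.2083]
tcp_rot: [0.922, -0.388, 0.002, 0.0]
contact_force: [-0.4, 0.3, -2.6]
opening: 0.507
```

Run:
```python
from h import *
snap('wrist','w17')
print(cur()[0],cur()[2]['opening'])
e=[.036,0,.011]; stp(place(2,.075,e),RB,10,3)
```

```text
[0.39537504 0.20855694 0.20610762] 0.5051467788342353
t 19.15 [0.3954 0.2086 0.2061] min rows 8.4
0.03 0.06 -0.08 2.7 -0.3 0.0 3; 0.05 0.11 -0.17 5.3 -0.6 0.1 3; 0.08 0.17 -0.25 8.0 -0.9 0.1 3; 0.11 0.23 -0.34 10.7 -1.1 0.1 3; 0.13 0.29 -0.42 13.3 -1.4 0.1 3; 0.16 0.34 -0.51 16.0 -1.7 0.2 3; 0.19 0.40 -0.59 18.6 -2.0 0.2 3; 0.22 0.46 -0.67 21.3 -2.3 0.2 3; 0.24 0.51 -0.76 24.0 -2.6 0.3 3; 0.270 0.571 -0.844 26.63 -2.87 0.29 3
```

View pics/w17.png

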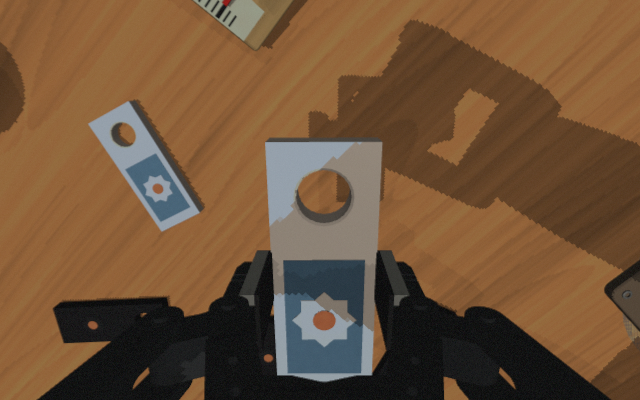

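Held square (eye at (324,195)). Move over peg 2 on an arched path.

{"api": "servo_tool", "payload": {
  "increments": "0.03 0.06 -0.08 2.7 -0.3 -1 3; 0.05 0.11 -0.17 5.3 -0.6 -2 3; 0.08 0.17 -0.25 8 -0.9 -3 3; 0.11 0.23 -0.34 10.7 -1.1 -4 3; 0.13 0.29 -0.42 13.3 -1.4 -4 3; 0.16 0.34 -0.51 16 -1.7 -4 3; 0.19 0.4 -0.59 18.6 -2 -3.5 3; 0.22 0.46 -0.67 21.3 -2.3 -2.5 3; 0.24 0.51 -0.76 24 -2.6 -1 3; 0.27 0.571 -0.844 26.63 -2.87 0.3 3"
}}

```text
time: 19.98
eef_pos: [0.5932, 0.0448, 0.2039]
tcp_rot: [0.958, 0.021, 0.286, -0.013]
contact_force: [-0.8, 0.6, -1.2]
opening: 0.504
```

{"api": "servo_tool", "payload": {
  "increments": "0 0 0 0 0 0 3; 0 0 0 0 0 0 3; 0 0 0 0 0 0 3; 0 0 0 0 0 0 3"
}}

```text
time: 20.32
eef_pos: [0.5941, 0.0466, 0.2082]
tcp_rot: [0.957, 0.02, 0.288, -0.013]
contact_force: [-0.8, -0.4, -1.7]
opening: 0.502
```

Run:
```python
from h import *
p,d,i=snap('wrist','w18')
e=[.036,0,.012]
plan(place(2,.075,e),RB)
plan(place(2,.02,e),RB)
```

```text
t 20.37 pos [0.5943 0.0467 0.2088] op 0.504 F [ 0.1 -0.1 -1.3] rows>=0.3
0.005 0.025 -0.032 0.31 0.91 0.73
t 20.37 pos [0.5943 0.0467 0.2088] op 0.504 F [ 0.1 -0.1 -1.3] rows>=1.5
0.005 0.025 -0.032 -0.51 0.91 6.17
```

View pics/w18.png

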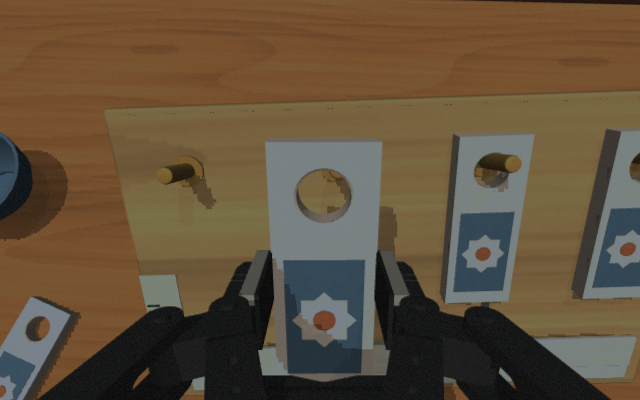

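The peg is offset to the right of the eye, as computed (9 mm). I'll correct that up here before descending.

{"api": "servo_tool", "payload": {
  "increments": "0.005 0.025 -0.032 0.3 0.9 0.7 3; 0.005 0.025 -0.032 0.3 0.9 0.7 3; 0.005 0.025 -0.032 0 0.9 2.5 3; 0.005 0.025 -0.032 -0.3 0.9 4.5 3; 0.005 0.025 -0.032 -0.5 0.9 6.1 3; 0.005 0.025 -0.032 -0.5 0.9 6.1 3; 0.005 0.025 -0.032 -0.5 0.9 6.1 3"
}}

```text
time: 20.95
eef_pos: [0.6238, 0.0397, 0.1541]
tcp_rot: [0.953, 0.036, 0.299, -0.012]
contact_force: [-1.1, -0.2, -0.8]
opening: 0.504
```

Run:
```python
from h import *
p,d,i=snap('wrist','w19')
e=[.036,0,.012]
plan(place(2,.001,e),RB)
```

```text
t 21.00 pos [0.6244 0.0394 0.1553] op 0.504 F [ 0.1 -1.  -1. ] rows>=0.5
0.000 0.000 -0.000 -0.37 -0.03 1.95
```

View pics/w19.png

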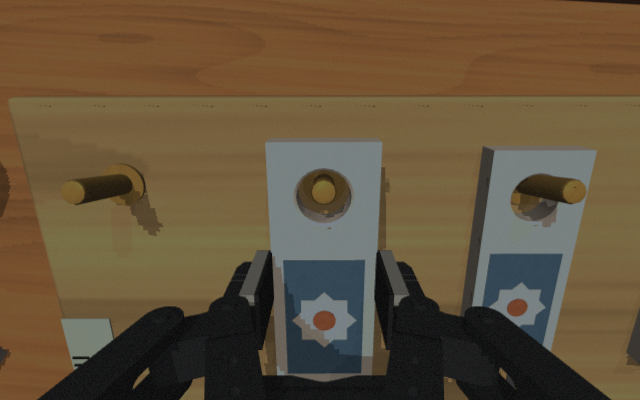

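{"api": "servo_tool", "payload": {
  "increments": "0 0 0 -0.2 0 1.0 3; 0 0 0 -0.4 0 1.9 3; 0 0 0 -0.4 0 2 3; 0 0 0 -0.4 0 2 3; 0 0 0 -0.4 0 2 5.9; 0 0 0 -0.4 0 2 5.9; 0 0 0 -0.4 0 2 5.9; 0 0 0 -0.4 0 0 5.9; 0 0 0 0 0 -3 5.9; 0 0 0 0 0 -6 5.9"
}}

```text
time: 21.83
eef_pos: [0.5897, 0.0362, 0.2037]
tcp_rot: [0.953, 0.035, 0.299, -0.011]
contact_force: [1.0, 0.1, 0.4]
opening: 0.692
```

Run:
```python
from h import *
p,d,i=snap('wrist','w20')
snap('top','top20')
for o in plaques('top20'): print(*[None if a is None else np.round(a,4) for a in o])
stp([.5169,.322,.14],down(np.radians(-19.3-90)),10,6.5)
```

```text
[0.5134 0.3256] -18.6956 [0.5456 0.3123] [0.0452 0.116 ]
t 21.93 [0.5914 0.036  0.2094] min rows 7.3
-0.01 -0.06 0.04 -0.8 -2.9 0.3 6.5; -0.02 -0.12 0.08 -1.7 -5.8 0.5 6.5; -0.04 -0.18 0.12 -2.5 -8.7 0.8 6.5; -0.05 -0.24 0.16 -3.3 -11.6 1.0 6.5; -0.06 -0.31 0.20 -4.2 -14.5 1.3 6.5; -0.07 -0.37 0.24 -5.0 -17.5 1.5 6.5; -0.09 -0.43 0.28 -5.8 -20.4 1.8 6.5; -0.10 -0.49 0.32 -6.6 -23.3 2.0 6.5; -0.11 -0.55 0.36 -7.5 -26.2 2.3 6.5; -0.125 -0.611 0.398 -8.31 -29.09 2.50 6.5
```

View pics/w20.png

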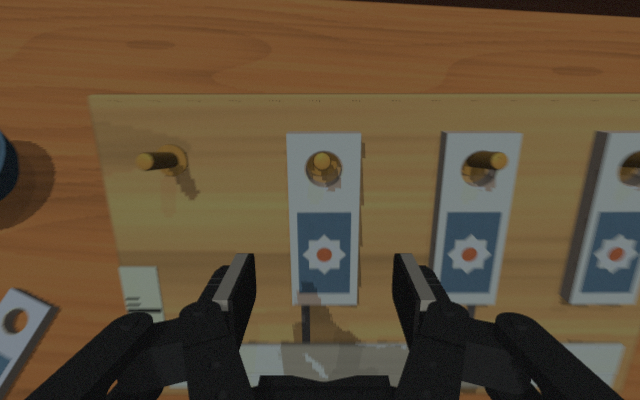

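{"api": "servo_tool", "payload": {
  "increments": "-0.01 -0.06 0.04 -0.8 -2.9 -1 6.5; -0.02 -0.12 0.08 -1.7 -5.8 -2 6.5; -0.04 -0.18 0.12 -2.5 -8.7 -2.5 6.5; -0.05 -0.24 0.16 -3.3 -11.6 -2.5 6.5; -0.06 -0.31 0.2 -4.2 -14.5 -2 6.5; -0.07 -0.37 0.24 -5 -17.5 -1.5 6.5; -0.09 -0.43 0.28 -5.8 -20.4 -0.5 6.5; -0.1 -0.49 0.32 -6.6 -23.3 0.5 6.5; -0.11 -0.55 0.36 -7.5 -26.2 1.7 6.5; -0.125 -0.611 0.398 -8.31 -29.1 2.5 6.5"
}}

```text
time: 22.77
eef_pos: [0.5142, 0.324, 0.1333]
tcp_rot: [0.986, -0.168, -0.007, 0.001]
contact_force: [0.7, -0.2, 0.4]
opening: 0.76
```

{"api": "servo_tool", "payload": {
  "increments": "0 0 0 0 0 0 6.5; 0 0 0 0 0 0 6.5; 0 0 0 0 0 0 6.5"
}}

```text
time: 23.02
eef_pos: [0.5148, 0.3222, 0.1348]
tcp_rot: [0.986, -0.167, -0.005, 0.001]
contact_force: [-0.0, -0.1, -0.2]
opening: 0.756
```

Run:
```python
from h import *
snap('wrist','w21')
print(cur()[2]['qpos'])
for o in plaques('w21'): print(*[None if a is None else np.round(a,4) for a in o]); plan([*o[0],.016],down(np.radians(o[1]-90)))
```

```text
[0.39002236 0.25412779 1.82830501 0.00484399 1.06680823 2.29478688]
[0.5175 0.3225] -19.269 [0.5514 0.3106] [0.0439 0.115 ]
t 23.07 pos [0.515  0.3219 0.1355] op 0.756 F [-0.1 -0.4  0.3] rows>=2.9
0.002 0.009 -0.000 0.32 -0.17 11.95
```

View pics/w21.png

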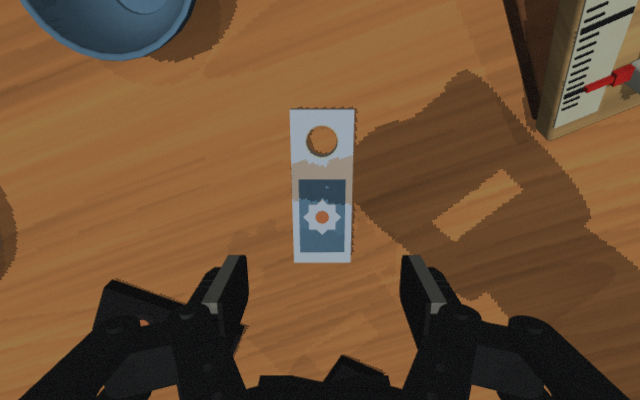

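Run:
```python
from h import *
p,d,K,T=load('w21')
R=down(np.radians(-109.27)); c=np.array([.5175,.3225,.012])
for u,v in [(115,285),(245,325),(238,355),(345,357),(375,370)]:
    print((u,v),R.inv().apply(onz(K,T,u,v,.012)-c).round(3))
```

```text
(115, 285) [-0.078 -0.164 -0.   ]
(245, 325) [-0.116 -0.064 -0.   ]
(238, 355) [-0.147 -0.072 -0.   ]
(345, 357) [-0.149  0.02  -0.   ]
(375, 370) [-0.163  0.046 -0.   ]
```

Black pieces are ≥ 100 mm behind the fingers. Grasp A.

{"api": "servo_tool", "payload": {
  "increments": "0 0.01 0 0.3 -0.2 3 6.5; 0 0.01 0 0.3 -0.2 6 6.5; 0 0.01 0 0.3 -0.2 9 6.5; 0 0.01 0 0.3 -0.2 11.5 6.5; 0 0.01 0 0.3 -0.2 12 6.5; 0 0.01 0 0.3 -0.2 12 6.5; 0 0.01 0 0.3 -0.2 12 3; 0 0.01 0 0.3 -0.2 12 3; 0 0.01 0 0.3 -0.2 12 3; 0 0.01 0 0.3 -0.2 12 3"
}}

```text
time: 23.9
eef_pos: [0.5193, 0.3241, 0.0184]
tcp_rot: [0.986, -0.167, 0.003, -0.0]
contact_force: [0.8, -1.0, 4.7]
opening: 0.502
```

{"api": "servo_tool", "payload": {
  "increments": "0 0 0 0 0 0 3; 0 0 0 0 0 -1 3; 0 0 0 0 0 -4 3; 0 0 0 0 0 -7 3; 0 0 0 0 0 -10 3; 0 0 0 0 0 -13 3; 0 0 0 0 0 -16 3; 0 0 0 0 0 -19 3; 0 0 0 0 0 -19 3; 0 0 0 0 0 -19 3"
}}

```text
time: 24.73
eef_pos: [0.5181, 0.3246, 0.2085]
tcp_rot: [0.986, -0.167, 0.003, -0.001]
contact_force: [0.1, -0.6, -1.8]
opening: 0.504
```

Run:
```python
from h import *
snap('wrist','w22')
print(cur()[0],cur()[2]['opening'])
e=[.036,0,.012]; stp(place(3,.075,e),RB,9,3)
```

```text
[0.51686123 0.32396926 0.20585469] 0.5020471991237238
t 24.78 [0.5169 0.324  0.2059] min rows 5.9
0.01 0.07 -0.04 1.5 1.7 0.0 3; 0.03 0.13 -0.09 3.0 3.4 0.0 3; 0.04 0.20 -0.13 4.5 5.2 0.1 3; 0.06 0.27 -0.18 6.0 6.9 0.1 3; 0.07 0.33 -0.22 7.6 8.6 0.1 3; 0.08 0.40 -0.27 9.1 10.3 0.1 3; 0.10 0.47 -0.31 10.6 12.1 0.2 3; 0.11 0.53 -0.35 12.1 13.8 0.2 3; 0.127 0.601 -0.398 13.61 15.51 0.20 3
```

View pics/w22.png

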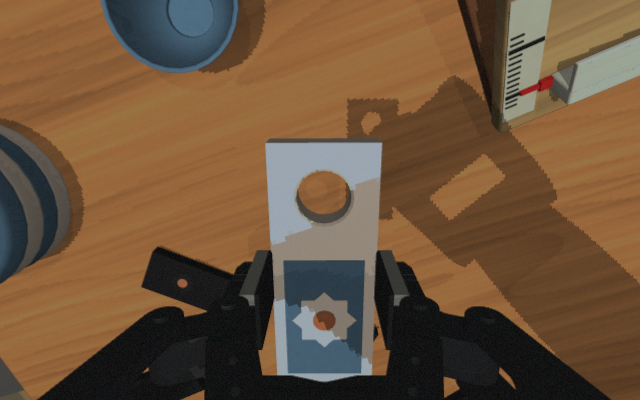

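{"api": "servo_tool", "payload": {
  "increments": "0.01 0.07 -0.04 1.5 1.7 -1.5 3; 0.03 0.13 -0.09 3 3.4 -3 3; 0.04 0.2 -0.13 4.5 5.2 -4 3; 0.06 0.27 -0.18 6 6.9 -4 3; 0.07 0.33 -0.22 7.6 8.6 -4 3; 0.08 0.4 -0.27 9.1 10.3 -3.5 3; 0.1 0.47 -0.31 10.6 12.1 -2.5 3; 0.11 0.53 -0.35 12.1 13.8 -1 3; 0.127 0.601 -0.398 13.6 15.5 0.2 3; 0.127 0.601 -0.398 13.6 15.5 0.2 3"
}}

```text
time: 25.62
eef_pos: [0.5895, 0.1294, 0.1946]
tcp_rot: [0.955, 0.035, 0.294, -0.01]
contact_force: [-0.6, -0.1, -2.9]
opening: 0.501
```

{"api": "servo_tool", "payload": {
  "increments": "0 0 0 0 0 0 3; 0 0 0 0 0 0 3; 0 0 0 0 0 0 3; 0 0 0 0 0 0 3"
}}

```text
time: 25.95
eef_pos: [0.595, 0.1338, 0.205]
tcp_rot: [0.953, 0.036, 0.301, -0.011]
contact_force: [0.3, 0.7, -1.2]
opening: 0.503
```

Run:
```python
from h import *
p,d,i=snap('wrist','w23')
e=[.0357,0,.012]
plan(place(3,.075,e),RB)
plan(place(3,.02,e),RB)
```

```text
t 26.00 pos [0.5949 0.1337 0.205 ] op 0.501 F [-0.3  0.1 -1.7] rows>=0.0
-0.001 -0.001 0.001 -0.08 0.10 0.01
t 26.00 pos [0.5949 0.1337 0.205 ] op 0.501 F [-0.3  0.1 -1.7] rows>=1.3
-0.001 -0.001 0.001 -1.04 0.10 5.43
```

View pics/w23.png

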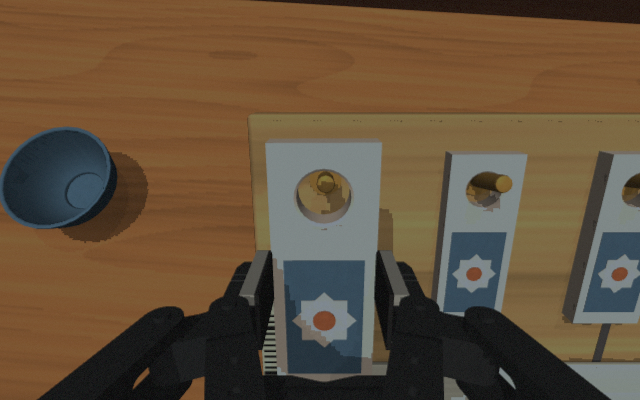

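{"api": "servo_tool", "payload": {
  "increments": "0 0 0 -0.1 0.1 0.5 3; 0 0 0 -0.4 0.1 2 3; 0 0 0 -0.7 0.1 3.7 3; 0 0 0 -1 0.1 5.3 3; 0 0 0 -1 0.1 5.3 3; 0 0 0 -1 0.1 5.3 3; 0 0 0 -1 0.1 5.3 3"
}}

```text
time: 26.58
eef_pos: [0.617, 0.1337, 0.1556]
tcp_rot: [0.953, 0.036, 0.301, -0.011]
contact_force: [-0.3, -0.1, -0.8]
opening: 0.505
```

Run:
```python
from h import *
p,d,i=snap('wrist','w24')
e=[.0357,0,.012]
plan(place(3,.001,e),RB)
```

```text
t 26.63 pos [0.6172 0.1336 0.1561] op 0.503 F [ 0.5 -1.2 -0.4] rows>=0.5
0.000 -0.001 0.001 -0.38 -0.08 2.02
```

View pics/w24.png

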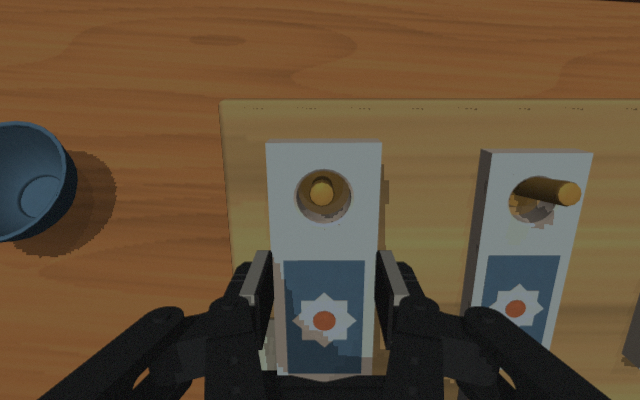

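{"api": "servo_tool", "payload": {
  "increments": "0 0 0 -0.2 0 1.0 3; 0 0 0 -0.4 0 1.9 3; 0 0 0 -0.4 -0.1 2 3; 0 0 0 -0.4 -0.1 2 3; 0 0 0 -0.4 -0.1 2 5.9; 0 0 0 -0.4 -0.1 2 5.9; 0 0 0 -0.4 -0.1 2 5.9; 0 0 0 -0.4 -0.1 0 5.9; 0 0 0 0 -0.1 -3 5.9; 0 0 0 0 -0.1 -6 5.9"
}}

```text
time: 27.47
eef_pos: [0.5819, 0.1318, 0.2038]
tcp_rot: [0.953, 0.036, 0.299, -0.011]
contact_force: [0.4, 0.4, 0.7]
opening: 0.692
```

Run:
```python
from h import *
# overview pose
stp([.60,-.02,.30],down(np.radians(-85.7)),8,5.9)
```

```text
t 27.47 [0.5819 0.1318 0.2038] min rows 4.9
0.00 -0.08 0.00 0.8 1.9 -0.9 5.9; 0.00 -0.15 0.00 1.5 3.8 -1.9 5.9; 0.00 -0.23 0.00 2.3 5.7 -2.8 5.9; 0.00 -0.30 0.00 3.0 7.6 -3.8 5.9; 0.00 -0.38 0.00 3.8 9.5 -4.7 5.9; 0.00 -0.46 0.00 4.5 11.5 -5.6 5.9; 0.00 -0.53 0.00 5.3 13.4 -6.6 5.9; 0.000 -0.609 0.000 6.05 15.28 -7.51 5.9
```

{"api": "servo_tool", "payload": {
  "increments": "0 -0.08 0 0.8 1.9 -2 5.9; 0 -0.15 0 1.5 3.8 -3.5 5.9; 0 -0.23 0 2.3 5.7 -5 5.9; 0 -0.3 0 3 7.6 -6 5.9; 0 -0.38 0 3.8 9.5 -6.5 5.9; 0 -0.46 0 4.5 11.5 -7 5.9; 0 -0.53 0 5.3 13.4 -7.3 5.9; 0 -0.609 0 6 15.3 -7.5 5.9; 0 -0.609 0 6 15.3 -7.5 5.9; 0 -0.609 0 6 15.3 -7.5 5.9"
}}

```text
time: 28.3
eef_pos: [0.6009, -0.021, 0.2994]
tcp_rot: [0.999, 0.037, 0.001, -0.0]
contact_force: [-0.2, 0.1, 0.6]
opening: 0.688
```

Run:
```python
from h import *
p,d,i=snap('wrist','w25')
print(cur()[0])
snap('top','top25')
for o in plaques('top25'): print('on table',o[0])
C=cloud(d,i['camera_matrix'],i['world_to_cam'])
hsv=cv2.cvtColor(p,cv2.COLOR_RGB2HSV).astype(int); fc=pegs[0]-.006*ez; h=(C-fc)@ez; bx=(C-fc)@ex+.075
w=((hsv[...,1]<75)&(hsv[...,2]>90))|((hsv[...,0]>92)&(hsv[...,0]<125)&(hsv[...,1]>60)&(hsv[...,2]>60))
m=(w&(np.abs(h-.012)<.006)&(bx>-.04)&(bx<.13)).astype(np.uint8); m[250:]=0
n,l,st,ce=cv2.connectedComponentsWithStats(m)
for j in range(1,n):
    if st[j,4]>800:
        Q=C[l==j]; b=np.c_[(Q-fc)@ex+.075,(Q-fc)@ey-.1425,h[l==j]]
        mm=Q.mean(0); nn=np.linalg.svd(Q-mm,full_matrices=False)[2][2]
        r=cv2.minAreaRect(b[:,:2].astype(np.float32)); print('plaque board ctr',np.round(r[0],4),np.round(r[1],3),'h',np.median(b[:,2]).round(4),'tilt',np.degrees(np.arccos(abs(nn@ez))).round(1))
```

```text
[ 0.60007749 -0.02015866  0.299073  ]
plaque board ctr [0.034  0.1417] [0.117 0.045] h 0.0124 tilt 0.7
plaque board ctr [0.0338 0.0468] [0.118 0.044] h 0.0124 tilt 0.6
plaque board ctr [ 0.0337 -0.0478] [0.118 0.044] h 0.0123 tilt 0.7
plaque board ctr [ 0.0336 -0.1429] [0.118 0.045] h 0.0124 tilt 0.7
```

View pics/w25.png

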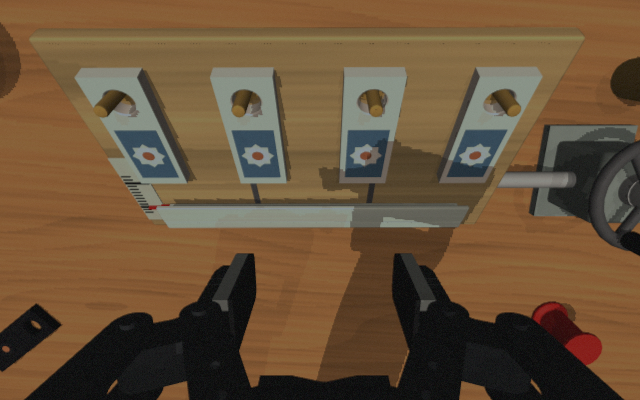

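Run:
```python
from h import *
stp([.5613,-.3136,.245],down(np.radians(-64)),9,5)
```

```text
t 28.40 [ 0.5996 -0.0197  0.299 ] min rows 7.2
-0.00 -0.00 -0.04 -0.7 3.2 0.6 5; -0.00 -0.00 -0.08 -1.3 6.4 1.2 5; -0.00 -0.00 -0.13 -2.0 9.7 1.8 5; -0.00 -0.00 -0.17 -2.7 12.9 2.4 5; -0.00 -0.00 -0.21 -3.4 16.1 3.0 5; -0.00 -0.00 -0.25 -4.0 19.3 3.6 5; -0.00 -0.00 -0.29 -4.7 22.6 4.2 5; -0.00 -0.00 -0.34 -5.4 25.8 4.8 5; -0.000 -0.001 -0.378 -6.03 29.02 5.39 5
```

{"api": "servo_tool", "payload": {
  "increments": "0 0 -0.04 -0.7 3.2 0 5; 0 0 -0.08 -1.3 6.4 0 5; 0 0 -0.13 -2 9.7 0 5; 0 0 -0.17 -2.7 12.9 0.5 5; 0 0 -0.21 -3.4 16.1 1.5 5; 0 0 -0.25 -4 19.3 2.5 5; 0 0 -0.29 -4.7 22.6 4 5; 0 0 -0.34 -5.4 25.8 5 5; 0 0 -0.378 -6 29 5.4 5; 0 0 -0.378 -6 29 5.4 5"
}}

```text
time: 29.23
eef_pos: [0.5599, -0.3173, 0.2436]
tcp_rot: [0.975, 0.223, -0.001, 0.0]
contact_force: [-0.2, 0.2, 0.7]
opening: 0.588
```

{"api": "servo_tool", "payload": {
  "increments": "0 0 0 0 0 0 5; 0 0 0 0 0 0 5; 0 0 0 0 0 0 5"
}}

```text
time: 29.48
eef_pos: [0.5623, -0.3122, 0.2464]
tcp_rot: [0.974, 0.225, 0.001, 0.0]
contact_force: [0.1, -0.1, -0.0]
opening: 0.583
```

Run:
```python
from h import *
p,d,i=snap('wrist','w26'); print(cur()[0])
C=cloud(d,i['camera_matrix'],i['world_to_cam'])
k=(C[...,2]>.143)&(C[...,2]<.155)&(np.hypot(C[...,0]-.603,C[...,1]+.33)<.065); print('knob',C[k].mean(0),k.sum(),np.argwhere(k).mean(0))
j=(np.abs(C[...,2]-.109)<.005)&(np.hypot(C[...,0]-.603,C[...,1]+.33)<.075)&(np.hypot(C[...,0]-.603,C[...,1]+.33)>.044)
P=C[j]; A=np.c_[2*P[:,:2],np.ones(len(P))]; s=np.linalg.lstsq(A,(P[:,:2]**2).sum(1),rcond=None)[0]; print('axis',s[:2],j.sum())
K_=C[k].mean(0); plan([K_[0],K_[1],.138],down(np.radians(-64)))
```

```text
[ 0.56239936 -0.31225517  0.24654561]
knob [ 0.56158407 -0.31245457  0.1477917 ] 532 [206.7424812  323.19924812]
axis [ 0.60243854 -0.32951717] 6430
t 29.53 pos [ 0.5624 -0.3123  0.2465] op 0.581 F [-0.   0.3  0.6] rows>=2.6
0.001 -0.002 0.001 -0.10 -0.03 10.85
```

View pics/w26.png

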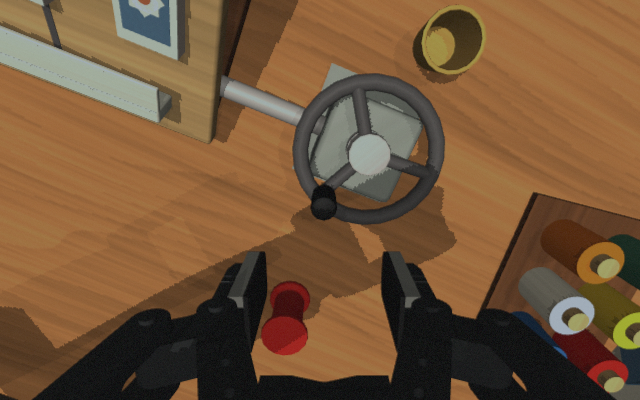

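Knob at (323,205), directly under the tool. Descend and pinch.

{"api": "servo_tool", "payload": {
  "increments": "0 0 0 -0.1 0 3 5; 0 0 0 -0.1 0 6 5; 0 0 0 -0.1 0 9 5; 0 0 0 -0.1 0 10.8 5; 0 0 0 -0.1 0 10.8 5; 0 0 0 -0.1 0 10.8 1; 0 0 0 -0.1 0 10.8 1; 0 0 0 -0.1 0 10.8 1; 0 0 0 -0.1 0 10.8 1; 0 0 0 -0.1 0 10.8 1",
  "grip_force": 40
}}

```text
time: 30.37
eef_pos: [0.5621, -0.3148, 0.1407]
tcp_rot: [0.974, 0.225, 0.002, 0.001]
contact_force: [-1.8, 1.6, 5.9]
opening: 0.19
```

Run:
```python
from h import *
print(cur()[2]['opening'],cur()[2]['contact_force'])
arc(np.array([.603,-.3298]),-20,10)
```

```text
0.18991151209232726 [-1.77364931  1.59197201  5.90881148]
r 0.043563202071359323 ang 159.90442337514716 t 30.3667
0 0 0 1.2 -1.0 -0.0 1; 0 0 0 2.7 -1.4 0.0 1; 0 0 0 4.3 -1.2 0.0 1; 0 0 0 5.7 -0.5 0.0 1; 0 0 0 6.8 0.6 0.0 1; 0 0 0 7.4 2.1 0.0 1; 0 0 0 7.5 3.6 0.0 1; 0 0 0 7.1 5.1 0.0 1; 0 0 0 6.1 6.4 0.0 1; 0 0 0 4.8 7.3 0.0 1
```

{"api": "servo_tool", "payload": {
  "increments": "0 0 0 1.2 -1.0 0 1; 0 0 0 2.7 -1.4 0 1; 0 0 0 4.3 -1.2 0 1; 0 0 0 5.7 -0.5 0 1; 0 0 0 6.8 0.6 0 1; 0 0 0 7.4 2.1 0 1; 0 0 0 7.5 3.6 0 1; 0 0 0 7.1 5.1 0 1; 0 0 0 6.1 6.4 0 1; 0 0 0 4.8 7.3 0 1"
}}

```text
time: 31.2
eef_pos: [0.6382, -0.3594, 0.1407]
tcp_rot: [0.974, 0.225, 0.002, 0.001]
contact_force: [-4.4, 6.6, 8.9]
opening: 0.191
```

Run:
```python
from h import *
print(cur()[2]['opening'],cur()[2]['contact_force'])
arc(np.array([.603,-.3298]),-20,10)
```

```text
0.19091958912150706 [-4.44179099  6.6196718   8.90066983]
r 0.046012633853202575 ang -39.99987678762082 t 31.2
0 0 0 -1.6 0.3 -0.0 1; 0 0 0 -3.1 0.1 -0.0 1; 0 0 0 -4.5 -0.6 -0.0 1; 0 0 0 -5.6 -1.7 -0.0 1; 0 0 0 -6.2 -3.1 -0.0 1; 0 0 0 -6.3 -4.7 -0.0 1; 0 0 0 -5.9 -6.2 -0.0 1; 0 0 0 -5.0 -7.4 -0.0 1; 0 0 0 -3.7 -8.3 -0.0 1; 0 0 0 -2.2 -8.7 -0.0 1
```

{"api": "servo_tool", "payload": {
  "increments": "0 0 0 -1.6 0.3 0 1; 0 0 0 -3.1 0.1 0 1; 0 0 0 -4.5 -0.6 0 1; 0 0 0 -5.6 -1.7 0 1; 0 0 0 -6.2 -3.1 0 1; 0 0 0 -6.3 -4.7 0 1; 0 0 0 -5.9 -6.2 0 1; 0 0 0 -5.0 -7.4 0 1; 0 0 0 -3.7 -8.3 0 1; 0 0 0 -2.2 -8.7 0 1"
}}

```text
time: 32.03
eef_pos: [0.5798, -0.2914, 0.1407]
tcp_rot: [0.974, 0.225, 0.002, 0.003]
contact_force: [1.0, -6.3, 5.3]
opening: 0.191
```

Run:
```python
from h import *
print(cur()[2]['opening'],cur()[2]['contact_force'])
arc(np.array([.603,-.3298]),-20,10)
```

```text
0.19079268749064984 [ 0.9941689  -6.34015435  5.33465176]
r 0.04487307166229089 ang 121.14771181071558 t 32.0333
0 0 0 1.6 0.1 0.0 1; 0 0 0 3.0 0.8 0.0 1; 0 0 0 4.1 1.9 0.0 1; 0 0 0 4.7 3.3 0.0 1; 0 0 0 4.9 4.8 0.0 1; 0 0 0 4.5 6.4 0.1 1; 0 0 0 3.6 7.6 0.1 1; 0 0 0 2.3 8.5 0.1 1; 0 0 0 0.8 9.0 0.1 1; 0 0 0 -0.7 8.8 0.1 1
```

{"api": "servo_tool", "payload": {
  "increments": "0 0 0 1.6 0.1 0 1; 0 0 0 3.0 0.8 0 1; 0 0 0 4.1 1.9 0 1; 0 0 0 4.7 3.3 0 1; 0 0 0 4.9 4.8 0 1; 0 0 0 4.5 6.4 0 1; 0 0 0 3.6 7.6 0 1; 0 0 0 2.3 8.5 0 1; 0 0 0 0.8 9.0 0 1; 0 0 0 -0.7 8.8 0 1"
}}

```text
time: 32.87
eef_pos: [0.6128, -0.3734, 0.1407]
tcp_rot: [0.974, 0.224, 0.003, 0.001]
contact_force: [1.7, 4.7, 9.1]
opening: 0.191
```

```bash
python3 - <<'E'
from h import *
print(cur()[2]['opening'],cur()[2]['contact_force'])
arc(np.array([.603,-.3298]),-20,6)
E
python3 scale.py 27
```

```text
0.19117046035391194 [1.67226961 4.74894765 9.10769401]
r 0.0447128490776834 ang -77.32108923382232 t 32.8667
0 0 0 -1.4 -0.6 -0.0 1; 0 0 0 -2.6 -1.7 -0.0 1; 0 0 0 -3.3 -3.1 -0.0 1; 0 0 0 -3.5 -4.6 -0.0 1; 0 0 0 -3.1 -6.1 -0.0 1; 0 0 0 -2.3 -7.4 -0.0 1
```

View pics/sc27.png

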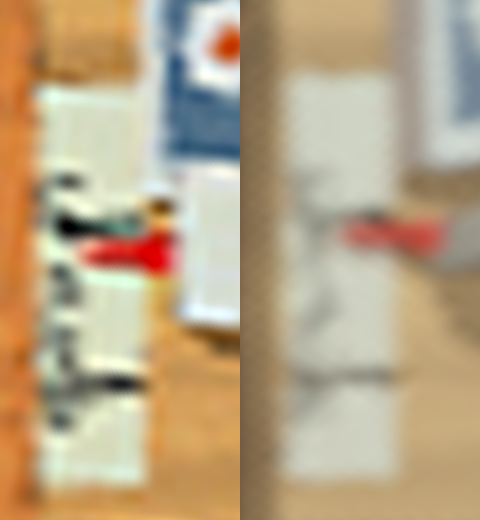

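{"api": "servo_tool", "payload": {
  "increments": "0 0 0 -1.4 -0.6 0 1; 0 0 0 -2.6 -1.7 0 1; 0 0 0 -3.3 -3.1 0 1; 0 0 0 -3.5 -4.6 0 1; 0 0 0 -3.1 -6.1 0 1; 0 0 0 -2.3 -7.4 0 1; 0 0 0 -2.3 -7.4 0 1; 0 0 0 -2.3 -7.4 0 1; 0 0 0 -2.3 -7.4 0 1; 0 0 0 -2.3 -7.4 0 1"
}}

```text
time: 33.8
eef_pos: [0.5612, -0.3168, 0.1407]
tcp_rot: [0.974, 0.225, 0.004, 0.003]
contact_force: [5.3, -0.9, 4.7]
opening: 0.195
```

```bash
python3 scale.py 28; python3 -c "
from h import *
arc(np.array([.603,-.3298]),-10,1); print(cur()[2]['contact_force'])"
```

```text
r 0.04374351340026731 ang 162.88596935846533 t 33.9
0 0 0 0.5 -0.6 -0.0 1
[5.64143146 0.30072236 4.63135757]
```

View pics/sc28.png

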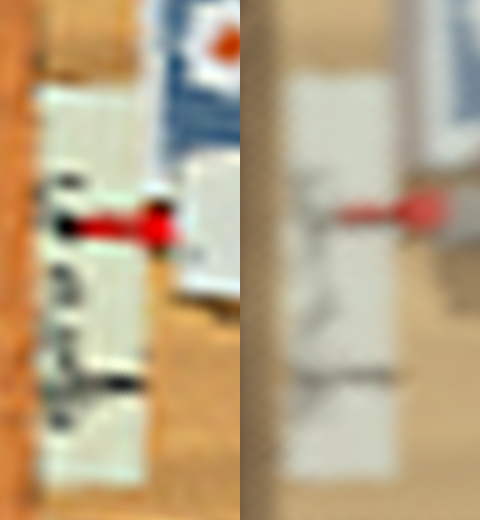

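{"api": "servo_tool", "payload": {
  "increments": "0 0 0 0 0 0 4; 0 0 0 0 0 0 4; 0 0 0 0 0 0 4; 0 0 0 0 0 -3 4; 0 0 0 0 0 -7 5; 0 0 0 0 0 -11 5; 0 0 0 0 0 -14 5; 0 0 0 0 0 -14 5"
}}

```text
time: 34.57
eef_pos: [0.5597, -0.318, 0.2868]
tcp_rot: [0.974, 0.225, 0.005, 0.006]
contact_force: [1.0, -0.3, 0.4]
opening: 0.586
```

{"api": "servo_tool", "payload": {
  "increments": "0 0 0 0 -4 -1 5; 0 0 0 0 -8 -2 5; 0 0 0 0 -12 -3 5; 0 0 0 1 -16 -3 5; 0 0 0 1.5 -20 -3 5; 0 0 0 2 -24 -3 5; 0 0 0 2 -26 -3 5; 0 0 0 2 -26 -3 5; 0 0 0 2 -26 -3 5"
}}

```text
time: 35.32
eef_pos: [0.461, -0.0729, 0.3071]
tcp_rot: [0.974, 0.226, 0.0, 0.0]
contact_force: [0.6, -0.9, 0.4]
opening: 0.584
```

```bash
python3 scale.py 29
python3 - <<'E'
from h import *
p,d,i=snap('wrist','w29'); print(cur()[0],cur()[2]['time'],cur()[2]['contact_force'])
for f in ('top','side'):
    q=load(f+'29')[0]; z=load(f+'0')[0]
    cv2.imwrite(f'pics/ov_{f}.png',np.hstack([q[90:240,200:480] if f=='top' else q[110:290,150:430]])[:,:,::-1].repeat(2,0).repeat(2,1))
E
```

```text
[ 0.46175777 -0.07457171  0.30724457] 35.4667 [ 0.33398411 -0.67668524  0.57523052]
```

View pics/w29.png

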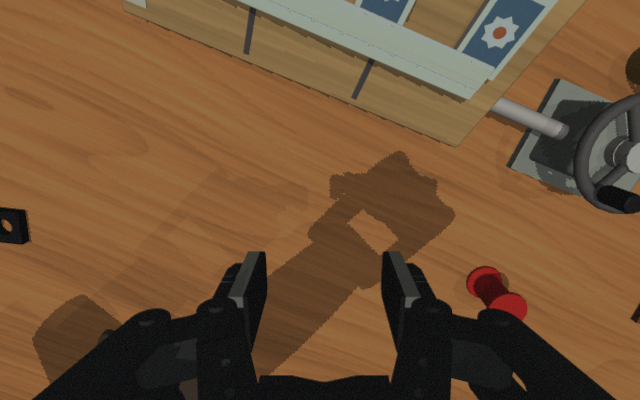

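View pics/sc29.png

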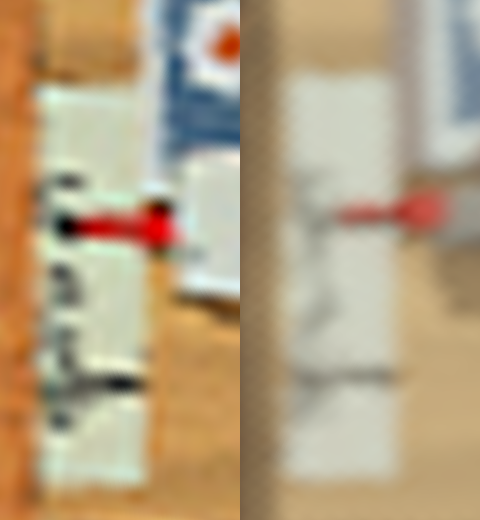

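View pics/ov_side.png

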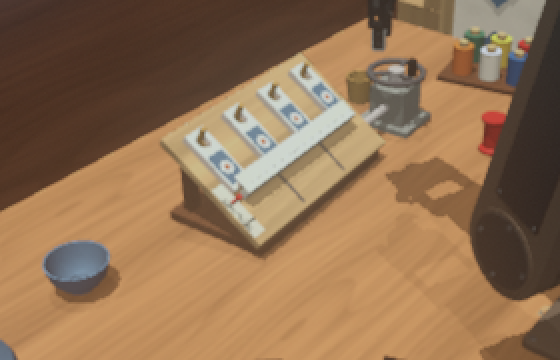

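Run:
```python
from h import *
stp([.60,-.02,.31],down(np.radians(-85.7)),6,5)
```

```text
t 35.47 [ 0.4618 -0.0746  0.3072] min rows 3.6
0.00 -0.00 0.06 2.5 0.2 -0.0 5; 0.00 -0.00 0.13 4.9 0.4 -0.1 5; 0.00 -0.00 0.19 7.4 0.6 -0.1 5; 0.00 -0.00 0.25 9.9 0.8 -0.2 5; 0.00 -0.00 0.31 12.3 0.9 -0.2 5; 0.000 -0.000 0.377 14.82 1.13 -0.27 5
```

{"api": "servo_tool", "payload": {
  "increments": "0 0 0.06 2.5 0.2 0 5; 0 0 0.13 4.9 0.4 -0.1 5; 0 0 0.19 7.4 0.6 -0.1 5; 0 0 0.25 9.9 0.8 -0.2 5; 0 0 0.31 12.3 0.9 -0.2 5; 0 0 0.377 14.8 1.1 -0.3 5; 0 0 0.377 14.8 1.1 -0.3 5; 0 0 0.377 14.8 1.1 -0.3 5; 0 0 0.377 14.8 1.1 -0.3 5"
}}

```text
time: 36.22
eef_pos: [0.5992, -0.0198, 0.31]
tcp_rot: [0.999, 0.038, -0.0, 0.0]
contact_force: [0.4, -0.5, -0.4]
opening: 0.586
```

Run:
```python
from h import *
p,d,i=snap('wrist','w30')
C=cloud(d,i['camera_matrix'],i['world_to_cam'])
hsv=cv2.cvtColor(p,cv2.COLOR_RGB2HSV).astype(int); fc=pegs[0]-.006*ez; h=(C-fc)@ez; bx=(C-fc)@ex+.075
w=((hsv[...,1]<75)&(hsv[...,2]>90))|((hsv[...,0]>92)&(hsv[...,0]<125)&(hsv[...,1]>60)&(hsv[...,2]>60))
m=(w&(np.abs(h-.012)<.006)&(bx>-.04)&(bx<.13)).astype(np.uint8); m[250:]=0
n,l,st,ce=cv2.connectedComponentsWithStats(m)
for j in range(1,n):
    if st[j,4]>800:
        Q=C[l==j]; b=np.c_[(Q-fc)@ex+.075,(Q-fc)@ey-.1425,h[l==j]]
        nn=np.linalg.svd(Q-Q.mean(0),full_matrices=False)[2][2]
        print('top edge x',np.percentile(b[:,0],99.5).round(4),'eye est',(np.percentile(b[:,0],99.5)-.022).round(4),'y',b[:,1].mean().round(4),'h',np.median(b[:,2]).round(4),'tilt',np.degrees(np.arccos(abs(nn@ez))).round(1))
```

```text
top edge x 0.092 eye est 0.07 y 0.1411 h 0.0124 tilt 0.8
top edge x 0.092 eye est 0.07 y 0.0463 h 0.0124 tilt 0.7
top edge x 0.092 eye est 0.07 y -0.0467 h 0.0123 tilt 0.8
top edge x 0.092 eye est 0.07 y -0.1426 h 0.0124 tilt 0.8
```

View pics/w30.png

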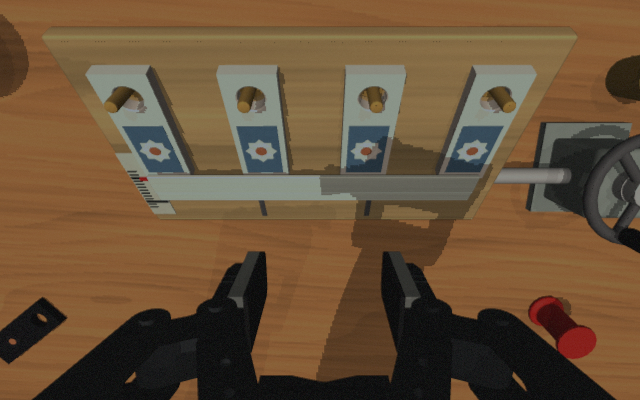

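All four hang flat with their feet under the lip, the pointer is on the upper mark, and the robot is clear. Handing in.

```bash
python3 -c "
from h import *
ctrl.sign_off(); print(ctrl.get_state()['time'])"
```

```text
the job is handed in; nothing more can be done
the job is handed in; nothing more can be done
```

The easel is ready and the job is handed in after about 36 s of robot time. No verdict is reported back, so the results below come from my own camera checks.

- **Keeper lowered:** I turned the handwheel about 1.1 turns anticlockwise. The pointer read within about 1 mm of the lower long mark. The top and side views disagreed slightly, at −0.7 mm and +1 mm.
- **Plaques:** All four white-and-blue plaques hang one per peg. I gripped them with 25 N. The last wrist view puts every eye about 5 mm down-slope of its peg (limit 10 mm), with a tilt under 1° and the feet down-slope.
- **Keeper raised:** I turned the wheel two turns clockwise. The pointer sits on the upper long mark, within about 1 mm, and the lip covers all four feet.
- **Left alone:** I did not touch the bowl, spool, cup or the black look-alikes. I saw no movement in the views, but I did not measure their positions at the end.

No check failed. The robot ended clear of everything.

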